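Clear the printing bench: nest the empty cups, palletise the parts boxes

TASK

Clear the bench after the print run: nest the empty cups in size order, upright inside one another, with the whole nest standing fully on the round mat, and load every coloured parts box on the pallet slab, flat and squarely on the outline of its own colour so that they form one flat interlocking layer. A cup may be standing on the slab and has to come off first; some cups and boxes may be missing today. Leave the ink bottle, tape roll and spatula where they are, and if a box gets knocked out of place, put it right.

Things in the scene. Friction and masses are not known exactly. Their poses are not given: they have to be found in the camera images.
- slab: fixed white plastic pallet slab, 196 x 226 x 8 mm (its x, y, z), flat on the bench; origin at the centre of its underside; on top five painted 78 x 50 mm outlines with a dot at each centre, 6 mm apart, interlocking: pink, purple, green side by side, long sides along the slab's x; yellow and blue end to end, long sides along its y
- slot_pink (a point): centre of the pink outline, on the slab's top face; this outline's long side runs along the slab's x axis
- slot_purple (a point): centre of the purple outline, on the slab's top face; this outline's long side runs along the slab's x axis
- slot_green (a point): centre of the green outline, on the slab's top face; this outline's long side runs along the slab's x axis
- slot_yellow (a point): centre of the yellow outline, on the slab's top face; this outline's long side runs along the slab's y axis
- slot_blue (a point): centre of the blue outline, on the slab's top face; this outline's long side runs along the slab's y axis
- box_pink: loose pink lidded parts box, 78 x 50 x 38 mm (its x, y, z), 130 g, with a grip rib on the middle of the lid: 30 mm long (along x), 12 mm thick (along y), standing 22 mm above the lid, so its top is 60 mm above the origin; origin at the centre of the underside; may be absent
- box_purple: loose purple lidded parts box, 78 x 50 x 38 mm (its x, y, z), 130 g, with a grip rib on the middle of the lid: 30 mm long (along x), 12 mm thick (along y), standing 22 mm above the lid, so its top is 60 mm above the origin; origin at the centre of the underside; may be absent
- box_green: loose green lidded parts box, 78 x 50 x 38 mm (its x, y, z), 130 g, with a grip rib on the middle of the lid: 30 mm long (along x), 12 mm thick (along y), standing 22 mm above the lid, so its top is 60 mm above the origin; origin at the centre of the underside; may be absent
- box_yellow: loose yellow lidded parts box, 78 x 50 x 38 mm (its x, y, z), 130 g, with a grip rib on the middle of the lid: 30 mm long (along x), 12 mm thick (along y), standing 22 mm above the lid, so its top is 60 mm above the origin; origin at the centre of the underside; may be absent
- box_blue: loose blue lidded parts box, 78 x 50 x 38 mm (its x, y, z), 130 g, with a grip rib on the middle of the lid: 30 mm long (along x), 12 mm thick (along y), standing 22 mm above the lid, so its top is 60 mm above the origin; origin at the centre of the underside; may be absent
- mat: fixed round black rubber mat with a grey ring near its edge, 104 mm diameter, 3 mm thick; origin at the centre of its underside
- cup_large: loose empty large round cup, white plastic, open at the top, rim 70 mm across outside, 66 mm across at the foot, 46 mm high, wall 3 mm, floor 8 mm thick; origin at the centre of its underside, z up its axis; nested, a smaller cup's foot rests on the larger one's floor and its rim stands 16 mm or more above the larger rim; may be absent
- cup_medium: loose empty medium round cup, pale green plastic, open at the top, rim 55 mm across outside, 51 mm across at the foot, 54 mm high, wall 3 mm, floor 8 mm thick; origin at the centre of its underside, z up its axis; nested, a smaller cup's foot rests on the larger one's floor and its rim stands 16 mm or more above the larger rim; may be absent
- cup_small: loose empty small round cup, orange plastic, open at the top, rim 40 mm across outside, 36 mm across at the foot, 62 mm high, wall 3 mm, floor 8 mm thick; origin at the centre of its underside, z up its axis; nested, a smaller cup's foot rests on the larger one's floor and its rim stands 16 mm or more above the larger rim; may be absent
- ink_bottle: bystander: amber ink bottle, 52 mm diameter, 110 mm high; origin under its centre
- tape_roll: bystander: brown tape roll lying flat, 96 mm diameter, 24 mm high; origin under its centre
- ink_spatula: bystander: spatula lying on the bench, along its x

How it is judged:
At the end, for the whole second after the job is handed in: Each box lies flat on the slab, within 9 mm and 0.12 rad of its colour's outline; each cup is upright, smaller fully down inside larger, the outermost wholly on the mat (large within 18 mm of its centre, else medium within 23 mm); all at rest (horizontal distance between box_pink and slot_pink below 0.009 m and angle between the x axis of each of box_pink, box_purple, box_green and the x axis of slab, either way round below 0.12 rad and z of box_pink in the frame of slab between 0.004 and 0.012 m and angle between each of box_pink, box_purple, box_green, box_yellow, box_blue's own z axis and vertical below 0.06 rad and linear speed of each of box_pink, box_purple, box_green, box_yellow, box_blue, cup_large, cup_medium, cup_small below 0.02 m/s and horizontal distance between box_purple and slot_purple below 0.009 m and z of box_purple in the frame of slab between 0.004 and 0.012 m and horizontal distance between box_green and slot_green below 0.009 m and z of box_green in the frame of slab between 0.004 and 0.012 m and horizontal distance between box_yellow and slot_yellow below 0.009 m and angle between the x axis of each of box_yellow, box_blue and the y axis of slab, either way round below 0.12 rad and z of box_yellow in the frame of slab between 0.004 and 0.012 m and horizontal distance between box_blue and slot_blue below 0.009 m and z of box_blue in the frame of slab between 0.004 and 0.012 m and horizontal distance between cup_large and mat below 0.018 m and z of cup_large in the frame of mat below 0.008 m and angle between each of cup_large, cup_medium, cup_small's own z axis and vertical below 0.08 rad and horizontal distance between cup_medium and mat below 0.023 m and z of cup_medium in the frame of mat below 0.016 m and horizontal distance between cup_small and mat below 0.032 m and z of cup_small in the frame of mat below 0.024 m and horizontal distance between cup_large and cup_medium below 0.008 m and z of cup_medium in the frame of cup_large between 0.005 and 0.012 m and horizontal distance between cup_medium and cup_small below 0.008 m and z of cup_small in the frame of cup_medium between 0.005 and 0.012 m and horizontal distance between cup_large and cup_small below 0.016 m and z of cup_small in the frame of cup_large between 0.005 and 0.02 m); the robot touches nothing.
It fails at once if a bystander (ink bottle, tape roll, spatula) is shifted more than 4 cm (distance of any of ink_bottle, tape_roll, ink_spatula from where it was at the start of the episode above 0.04 m).
Of box_pink, box_purple, box_green, box_yellow, box_blue only 4 to 5 are there at a start; the rules pass over those that are not, and their reading is None.
Of cup_large, cup_medium, cup_small only 2 to 3 are there at a start; the rules pass over those that are not, and their reading is None.
At some moment in a run one of box_pink, box_purple, box_green, box_yellow, box_blue may be knocked a few centimetres aside while the robot is not near it.
It also fails if it takes over 210 s, if anything falls off the work surface, if the arm or the gripper's body presses on something with over 40 N, if the wrist force passes 120 N, or if a joint passes its speed limit or range.

ROBOT

A 6-joint arm with a two-finger parallel gripper is mounted at the origin on the work surface. World frame = base frame: x ahead of the robot, y to its left, z up, the work surface at z = 0. Lengths are in m, angles in rad, forces in N, time in s.
With the tool pointing down it reaches from about 0.375 to 0.975 m from the base axis. Payload 3.8 kg.
Tool frame: the origin (TCP) lies at the very end of the fingers, on their centre line; the grasp point (between the pads) lies behind it (bot.tcp_to_grasp is the y of the grasp point in the tool frame, in m); y points along the fingers, z is the direction in which the jaws open and shut, and the axes are right-handed (so a half turn about y gives the same grasp; the last joint's range is limited). The gripper opens to 85 mm and grips with 20 to 120 N. Pads are 22 mm wide; open, the fingers measure 114 mm over their backs; the gripper's body (76 mm by 85 mm) begins 54 mm behind the grasp point. The pads swing forward as they close: fully open they stand 13 mm farther back than shut.
Start: joints at [-1.201, 0.264, 1.604, -0, 1.274, -0.037], TCP at [0.267, -0.62, 0.231] pointing down, gripper open.
Joint ranges: [-2.63, 2.63], [-0.94, 2.18], [0.31, 2.57], [-1.31, 4.45], [0, 2.66], [-2.55, 2.55]. Speed limits (rad/s): [2.57, 2.57, 3.14, 3.14, 3.14, 3.14].

INTERFACE

Orientations are given as a rotation vector (axis times angle).
In Python, from workcell import bot, optics, workorder gives the robot as it stands.
- The arm moves only by the shell command python3 -m handwheel 'ROWS' [FORCE]. ROWS is JSON, a list of rows, each a list of 7 numbers: the shift along the tool's x, y, z in m, then the turn, a rotation vector about the tool's x, y, z in rad, then the opening, from 0 (shut) to 1 (fully open). A call has 1 to 8 rows; each row shifts and turns the commanded pose from where the row before left it, along the tool's axes as they then stand; what a row does not reach is not made up. A row lasts 1/8 s, in which the tool goes at most 62.5 mm and 10.7 degrees, less where a joint would pass 70% of its speed; a pose out of reach is approached as far as the arm can. A call with a gripper value outside its range is refused whole. The fingers move at their own pace and stop on an object; FORCE is the grip in N (left out, the last holds). Time passes only in rows, so rows that do not move let the fingers close. It gives the time, the measured TCP pose, the force and the opening at its end, in the units of the state.
- bot.read_state(): the state, without advancing time (a new reading comes with each control period).
- optics.read_camera(name): name is "scene" or "top"; returns a dict with "image" (480x640x3 uint8, red, green, blue), "z_map" (480x640 float32, m along the optical axis (not along the pixel's ray), 0 where there is no reading), "mtx" (3x3 intrinsics, pixels), "world_from_camera" (4x4, takes a point from camera to world coordinates). Camera axes: x right, y down, z forward; pixel columns grow to the right and rows downward; lengths in m; the calibration is good to about 2 mm. A picture is of the moment at which its call begins.
- workorder.finish_job(): hands the job in, once; it reports no verdict.
The state is a dict: "time": time; "q": joint angles; "joint_vel": joint speeds; "joint_torque": joint torques, N m; "tool_pos": TCP position; "tcp_rot": TCP orientation; "wrist_force": force on the tool from outside, world axes, zero at the start; "torque": the same for the moment, N m; "width": opening from 0.0 (shut) to 1.0 (fully open).
Only numpy, scipy, OpenCV 4.12 (cv2) and the standard library are available. Lean on these libraries where they do the work, as an engineer would, in place of code of your own. Each camera call takes 0.05 s, during which the arm holds its last target.

## Working session

There is one attempt and no reset: what is moved stays moved. The work goes in short steps, Python scripts to look and compute and a shell command to move; the robot and the scene stay as the last step left them, time stands still between calls to the robot, and variables do not carry over. Pictures are saved under pics/ and viewed, and the job is handed in when it is done.

```bash
ls; mkdir -p pics; python3 - <<'E'
from workcell import bot, optics
import cv2, numpy as np
print(bot.read_state(), bot.tcp_to_grasp)
for n in ("scene","top"):
    c=optics.read_camera(n)
    cv2.imwrite(f"pics/{n}0.png",c["image"][:,:,::-1])
    np.savez(f"/tmp/{n}0.npz",**c)
    print(n,c["mtx"],c["world_from_camera"].round(3), c["z_map"].min(),c["z_map"].max())
E
```

```text
pics
{'time': 0.0, 'q': array([-1.20092029e+00,  2.64797192e-01,  1.60538955e+00, -4.12936216e-05,
        1.27370351e+00, -3.69091759e-02]), 'joint_vel': array([-5.39576376e-04, -3.28615803e-04,  9.32168385e-05, -5.49994806e-04,
       -1.03689175e-03,  5.02008678e-04]), 'joint_torque': array([ 2.86964359e-04, -5.15111625e+01, -3.67313397e+01, -9.85327983e-05,
        1.30506992e-02, -1.98322185e-07]), 'tool_pos': array([ 0.26678149, -0.61923501,  0.22992396]), 'tcp_rot': array([-0.41247219,  2.00008622, -1.99547764]), 'wrist_force': array([0.36176831, 0.72242807, 0.14838369]), 'torque': array([-0.02400393, -0.01601798,  0.01349906]), 'width': 1.0073908658550608} -0.0187
scene [[480.47736861   0.         324.15961054]
 [  0.         480.47736861 242.61517876]
 [  0.           0.           1.        ]] [[ 0.221  0.668 -0.711  1.415]
 [ 0.975 -0.135  0.176 -0.178]
 [ 0.022 -0.732 -0.681  0.804]
 [ 0.     0.     0.     1.   ]] 0.0 3.4866476
top [[579.62518916   0.         318.65436431]
 [  0.         579.62518916 229.2902871 ]
 [  0.           0.           1.        ]] [[ 0.023 -0.983  0.18   0.326]
 [-1.    -0.022  0.008  0.035]
 [-0.004 -0.181 -0.984  1.536]
 [ 0.     0.     0.     1.   ]] 0.0 2.5375476
```

View pics/scene0.png

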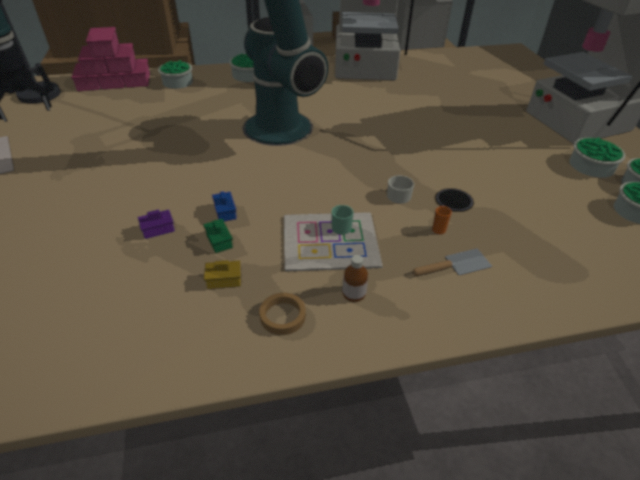

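View pics/top0.png

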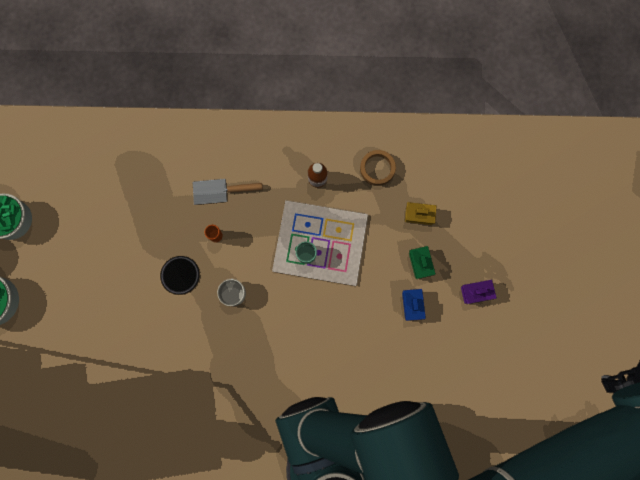

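The scene view shows purple, blue, green and yellow boxes at about (155,223), (225,206), (218,236) and (222,273). There is no pink box on the bench. The green cup stands on the slab at (342,220), the white cup is at (400,189), the orange cup at (441,220) and the mat at (454,200). The top view agrees: the mat is at (180,275) and the slab centre near (321,243).

```bash
cat > h.py <<'E'
import numpy as np, cv2
from scipy.spatial.transform import Rotation as R
from workcell import bot, optics
def cloud(c):
    h,w=c["z_map"].shape; u,v=np.meshgrid(np.arange(w),np.arange(h)); z=c["z_map"].astype(float); K=c["mtx"]
    p=np.stack([(u-K[0,2])*z/K[0,0],(v-K[1,2])*z/K[1,1],z],-1)
    T=c["world_from_camera"]; return p@T[:3,:3].T+T[:3,3]
def plane(c,px,h):
    K=c["mtx"];T=c["world_from_camera"]; px=np.atleast_2d(px).astype(float)
    d=np.c_[(px[:,0]-K[0,2])/K[0,0],(px[:,1]-K[1,2])/K[1,1],np.ones(len(px))]@T[:3,:3].T
    o=T[:3,3]; return o+d*((h-o[2])/d[:,2])[:,None]
def tri(c1,p1,c2,p2):
    A=[]
    for c,p in((c1,p1),(c2,p2)):
        P=c["mtx"]@np.linalg.inv(c["world_from_camera"])[:3]; A.append(P)
    X=cv2.triangulatePoints(A[0],A[1],np.float64(p1).reshape(2,1),np.float64(p2).reshape(2,1)); return (X[:3]/X[3]).ravel()
HUE={"yellow":(18,30),"green":(62,82),"blue":(100,119),"purple":(128,148)}
def mask(c,col,smin=120,vmin=25):
    h=cv2.cvtColor(c["image"],cv2.COLOR_RGB2HSV); lo,hi=HUE[col]
    return cv2.inRange(h,(lo,smin,vmin),(hi,255,255))
def look(name):
    c=optics.read_camera(name); return c
def boxes(c,xy_lim=None):
    """lid rectangle of each box, from mask pixels at lid height, seen from camera c"""
    P=cloud(c); out={}
    for col in HUE:
        m=mask(c,col)>0; z=P[...,2]
        m&=(z>0.012)&(z<0.085)&(P[...,0]>0.2)&(P[...,0]<1.0)&(abs(P[...,1])<0.6)
        n,l,s,_=cv2.connectedComponentsWithStats(m.astype(np.uint8),connectivity=8)
        if n<2: continue
        k=1+np.argmax(s[1:,4]); 
        if s[k,4]<40: continue
        q=P[l==k]; rib=q[q[:,2]>np.percentile(q[:,2],97)-0.008]
        lid=q[(q[:,2]>0.028+0)&(q[:,2]<0.075)]
        r=cv2.minAreaRect(lid[:,:2].astype(np.float32)*1000)
        (cx,cy),(w,h),a=r
        if w<h: w,h=h,w; a+=90
        out[col]=dict(c=(cx/1000,cy/1000),size=(w,h),ang=(a+90)%180-90,n=int(s[k,4]),ribz=np.median(rib[:,2]),rib=rib[:,:2].mean(0),lidz=np.percentile(q[:,2],[10,30,50,70,97]))
    return out
E
python3 - <<'E'
from h import *
np.set_printoptions(precision=4,suppress=True)
C={n:dict(np.load(f"/tmp/{n}0.npz")) for n in("top","scene")}
for n,c in C.items():
    P=cloud(c); 
    if n=="top": print("bench z",[P[v,u].round(4) for u,v in((350,330),(250,350),(450,350))])
    print(n)
    for k,v in boxes(c).items(): print(k,v)
c=C["top"]
im=c["image"][130:340,150:510][:,:,::-1]
cv2.imwrite("pics/topcrop0.png",cv2.resize(im,None,fx=2.2,fy=2.2,interpolation=cv2.INTER_CUBIC))
c=C["scene"]
im=c["image"][160:340,130:500][:,:,::-1]
cv2.imwrite("pics/scenecrop0.png",cv2.resize(im,None,fx=2.1,fy=2.1,interpolation=cv2.INTER_CUBIC))
E
```

```text
bench z [array([ 0.3427, -0.0406,  0.0029]), array([ 0.2855,  0.2183, -0.0031]), array([ 0.2978, -0.2999,  0.0033])]
top
yellow {'c': (0.6527139892578125, -0.2213954620361328), 'size': (79.80598449707031, 51.09791564941406), 'ang': 84.51941680908203, 'n': 585, 'ribz': np.float64(0.061194507622584826), 'rib': array([ 0.6512, -0.2201]), 'lidz': array([0.0334, 0.0364, 0.038 , 0.0403, 0.0626])}
green {'c': (0.520960693359375, -0.22297970581054688), 'size': (76.20390319824219, 50.15446853637695), 'ang': 14.955561637878418, 'n': 563, 'ribz': np.float64(0.05926865649491797), 'rib': array([ 0.5209, -0.223 ]), 'lidz': array([0.0343, 0.0368, 0.0392, 0.0413, 0.0616])}
blue {'c': (0.4113902587890625, -0.20048973083496094), 'size': (76.51976776123047, 50.4104118347168), 'ang': 4.568770408630371, 'n': 586, 'ribz': np.float64(0.061013369086399094), 'rib': array([ 0.4108, -0.2012]), 'lidz': array([0.0344, 0.0371, 0.0391, 0.0413, 0.0619])}
purple {'c': (0.4478438720703125, -0.36899371337890624), 'size': (78.34252166748047, 48.124351501464844), 'ang': -78.06865310668945, 'n': 590, 'ribz': np.float64(0
[... 494 characters left out ...]
': 12.246904373168945, 'n': 538, 'ribz': np.float64(0.0591731250994994), 'rib': array([ 0.5282, -0.2201]), 'lidz': array([0.0207, 0.0363, 0.0379, 0.0392, 0.0599])}
blue {'c': (0.4313798828125, -0.1982772216796875), 'size': (103.71235656738281, 44.32254409790039), 'ang': 6.3733229637146, 'n': 428, 'ribz': np.float64(0.05880742584536114), 'rib': array([ 0.419 , -0.1981]), 'lidz': array([0.0228, 0.0361, 0.038 , 0.0392, 0.0596])}
purple {'c': (0.45407876586914064, -0.3667584838867187), 'size': (71.9743881225586, 48.60841369628906), 'ang': -77.998948097229, 'n': 598, 'ribz': np.float64(0.05647603568556164), 'rib': array([ 0.4543, -0.3655]), 'lidz': array([0.0178, 0.0323, 0.0372, 0.0388, 0.0578])}
```

View pics/topcrop0.png

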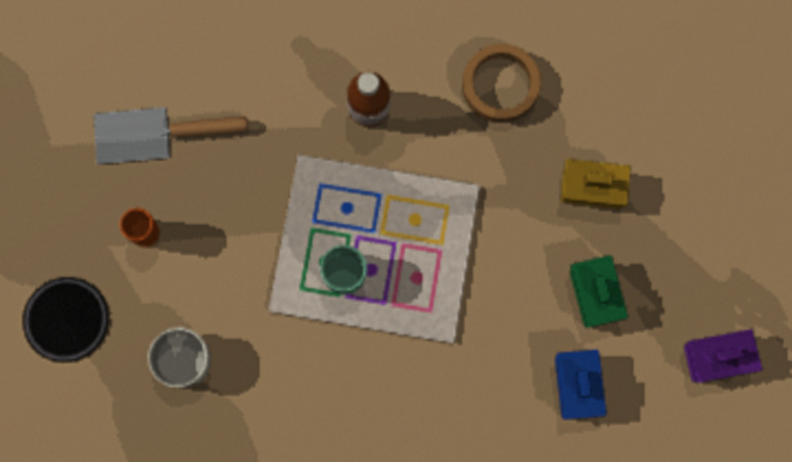

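View pics/scenecrop0.png

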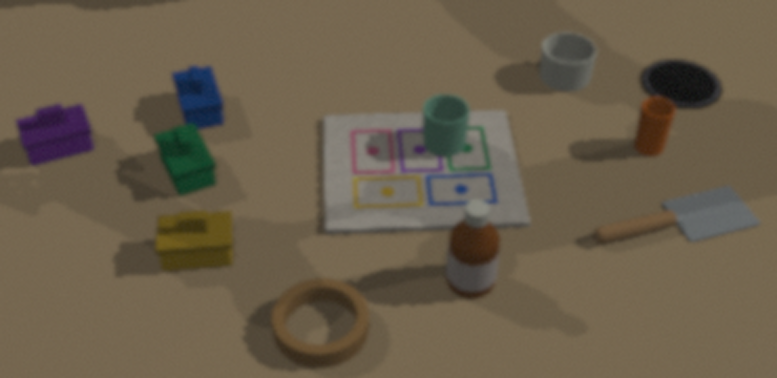

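```bash
cat >> h.py <<'E'
def cups(c):
    """enclosing circle of the points near rim height"""
    P=cloud(c); hsv=cv2.cvtColor(c["image"],cv2.COLOR_RGB2HSV); H,S,V=[hsv[...,i].astype(int) for i in range(3)]
    reg=(P[...,0]>0.3)&(P[...,0]<0.9)&(abs(P[...,1])<0.5)&(P[...,2]<0.16)
    sel={"large":(S<60)&(P[...,2]>0.02),"medium":(H>62)&(H<90)&(S>40)&(S<135)&(V>60)&(P[...,2]>0.03),
         "small":(H<13)&(S>170)&(P[...,2]>0.03)&(P[...,2]<0.2)}
    out={}
    for k,m in sel.items():
        m=(m&reg).astype(np.uint8); n,l,s,_=cv2.connectedComponentsWithStats(m,connectivity=8)
        for i in range(1,n):
            if s[i,4]<15: continue
            q=P[l==i]; t=np.percentile(q[:,2],90); r=q[q[:,2]>t-0.012]
            (x,y),rad=cv2.minEnclosingCircle((r[:,:2]*1000).astype(np.float32))
            out.setdefault(k,[]).append((round(x),round(y),"dia",round(2*rad),"rimz",round(t*1000),"n",int(s[i,4]),"px",l.shape and tuple(np.argwhere(l==i).mean(0)[::-1].round())))
    return out
E
python3 - <<'E'
from h import *
np.set_printoptions(precision=4,suppress=True)
C={n:dict(np.load(f"/tmp/{n}0.npz")) for n in("top","scene")}
for n in C:
    for k,v in cups(C[n]).items(): print(n,k,*v,sep="\n  ")
# slab
c=C["top"]; P=cloud(c); hsv=cv2.cvtColor(c["image"],cv2.COLOR_RGB2HSV)
m=((hsv[...,1]<70)&(hsv[...,2]>90)).astype(np.uint8); m[:190]=0;m[300:]=0;m[:,:265]=0;m[:,380:]=0
cnt=max(cv2.findContours(cv2.morphologyEx(m,cv2.MORPH_CLOSE,np.ones((5,5))),cv2.RETR_EXTERNAL,cv2.CHAIN_APPROX_NONE)[0],key=cv2.contourArea)
X=plane(c,cnt[:,0],0.008); r=cv2.minAreaRect((X[:,:2]*1000).astype(np.float32)); print("slab",r)
bm=cv2.dilate(m*0+cv2.drawContours(m*0,[cnt],-1,1,-1),np.ones((1,1)))>0
er=cv2.erode(bm.astype(np.uint8),np.ones((9,9)))>0
hh=hsv[...,0];
print("slab z",np.median(P[er&(m>0)][:,2]))
for col,(lo,hi) in dict(blue=(100,122),yellow=(15,30),purple=(125,145),pink=(160,178),green=(62,85)).items():
    mm=(er&(hh>=lo)&(hh<=hi)&(hsv[...,1]>85)).astype(np.uint8)
    nn,l,s,ce=cv2.connectedComponentsWithStats(mm,connectivity=8)
    o=[]
    for i in range(1,nn):
        if s[i,4]>=5:
            ys,xs=np.nonzero(l==i); Q=plane(c,np.c_[xs,ys],0.008)[:,:2]*1000
            rr=cv2.minAreaRect(Q.astype(np.float32)); o.append((int(s[i,4]),Q.mean(0).round(1),np.round(rr[0],1),np.round(rr[1],1),round(rr[2],1)))
    print(col,*o,sep="\n   ")
# mat
m=((hsv[...,2]<60)).astype(np.uint8); m[:,:150]=0;m[:,215:]=0;m[:240]=0;m[310:]=0
cnt=max(cv2.findContours(m,cv2.RETR_EXTERNAL,cv2.CHAIN_APPROX_NONE)[0],key=cv2.contourArea)
X=plane(c,cnt[:,0],0.003); print("mat",cv2.fitEllipse((X[:,:2]*1000).astype(np.float32)),cv2.minEnclosingCircle((X[:,:2]*1000).astype(np.float32)))
E
```

```text
top
  large
  (749, 55, 'dia', 26, 'rimz', 115, 'n', 76, 'px', (np.float64(317.0), np.float64(168.0)))
  (735, 56, 'dia', 45, 'rimz', 51, 'n', 51, 'px', (np.float64(317.0), np.float64(183.0)))
  (431, 269, 'dia', 70, 'rimz', 50, 'n', 179, 'px', (np.float64(229.0), np.float64(292.0)))
top
  medium
  (538, 79, 'dia', 55, 'rimz', 65, 'n', 110, 'px', (np.float64(305.0), np.float64(252.0)))
top
  small
  (748, 54, 'dia', 46, 'rimz', 86, 'n', 172, 'px', (np.float64(317.0), np.float64(175.0)))
  (583, 324, 'dia', 41, 'rimz', 65, 'n', 129, 'px', (np.float64(212.0), np.float64(232.0)))
scene
  large
  (434, 273, 'dia', 75, 'rimz', 46, 'n', 424, 'px', (np.float64(400.0), np.float64(186.0)))
  (540, 83, 'dia', 56, 'rimz', 64, 'n', 77, 'px', (np.float64(345.0), np.float64(212.0)))
  (753, 56, 'dia', 26, 'rimz', 111, 'n', 138, 'px', (np.float64(357.0), np.float64(261.0)))
  (757, 55, 'dia', 51, 'rimz', 50, 'n', 250, 'px', (np.float64(354.0), np.float64(290.0)))
scene
  medium
  (542, 81, 'dia', 58, 'rimz', 61, 'n', 381, 'px', (np.float64(342.0), np.float64(217.0)))
scene
  small
  (587, 325, 'dia
[... 529 characters left out ...]
 array([79.4, 51.1]), 81.2)
   (33, array([607.3,  -5.3]), array([607.2,  -4.6]), array([13.6, 16.1]), 1.3)
purple
   (110, array([544.7,  39.7]), array([544.8,  46.8]), array([49.2, 76.8]), 81.8)
   (22, array([544.8,  45.9]), array([543.9,  44.8]), array([13.4, 10.6]), 1.4)
pink
   (163, array([535.2,  -7.7]), array([535.9,  -8.2]), array([49.6, 77.7]), 81.4)
   (25, array([536.4,  -8.2]), array([536.5,  -8.2]), array([13.1, 13.2]), 64.5)
green
   (300, array([547.9,  88.9]), array([551.2,  90. ]), array([72.9, 76.4]), 81.7)
mat ((476.7896728515625, 412.542236328125), (99.83477783203125, 101.80303192138672), 169.95925903320312) ((476.38824462890625, 412.41680908203125), 51.818275451660156)
```

Measurements agree with the text:
- **Slab:** 197 x 227 mm, z 8 mm, with its x axis at -8.6°.
- **Mat:** (477,412) mm.
- **Cup rims:** 70, 55 and 41 mm across.
- **Boxes:** about 78 x 50 mm, rib top at 60 mm.
- **Between views:** the two cameras differ by a constant of roughly (+4,+2) mm, so I use the midpoint.

Next is a helper that works out the shift and turn to a target.

```bash
cat > go.py <<'E'
# usage: go.py x y z phi_deg  (mm, deg): how far to go; turn first (tool axes), then shift (tool axes after turn)
import sys; from h import *
np.set_printoptions(precision=4,suppress=True)
s=bot.read_state(); p=s["tool_pos"]; r=R.from_rotvec(s["tcp_rot"]); M=r.as_matrix()
print("t %.2f pos"%s["time"],(p*1000).round(1),"phi %.1f"%np.degrees(np.arctan2(M[1,2],M[0,2])),"ydown",M[:,1].round(3),"w %.3f"%s["width"],"F",s["wrist_force"].round(1),"q",s["q"].round(2))
if len(sys.argv)>4:
    x,y,z,f=map(float,sys.argv[1:5]); best=None
    for k in(f,f+180):
        a=np.radians(k); T=np.array([[np.sin(a),0,np.cos(a)],[-np.cos(a),0,np.sin(a)],[0,-1,0]])
        t=(r.inv()*R.from_matrix(T)).as_rotvec()
        # q6 after the turn (world yaw change = dq1 - sense*dq6)
        dq1=np.arctan2(y,x)-np.arctan2(p[1],p[0]); q6=s["q"][5]+t[1]+dq1  # tool y down: +turn about y = clockwise
        print("phi",k,"turn rad",t.round(3),"rows>=%.1f"%(np.degrees(np.linalg.norm(t))/10.7),"then shift",(T.T@(np.array([x,y,z])/1000-p)).round(4),"q6~%.2f or %.2f"%(q6,s["q"][5]-t[1]-dq1))
E
python3 go.py 433 271 200 150
```

```text
t 0.10 pos [ 266.9 -619.3  230.1] phi -66.7 ydown [-0.001  0.002 -1.   ] w 1.001 F [0.4 0.1 0.7] q [-1.2   0.26  1.61  0.    1.27 -0.04]
phi 150.0 turn rad [0.001 2.501 0.002] rows>=13.4 then shift [0.8541 0.0301 0.3013] q6~4.19 or -4.26
phi 330.0 turn rad [ 0.002 -0.64  -0.001] rows>=3.4 then shift [-0.8541  0.0301 -0.3013] q6~1.05 or -1.12
```

```bash
python3 -m handwheel '[[0,0,0,0,-0.165,0,1],[0,0,0,0,-0.165,0,1],[0,0,0,0,-0.165,0,1],[0,0,0,0,-0.165,0,1],[0,0,0,0,-0.165,0,1],[0,0,0,0,-0.165,0,1]]' 60; python3 go.py 480 -150 200 -10;
```

```text
time: 0.85
tool_pos: [0.2669, -0.6195, 0.2305]
tcp_rot: [-1.124, 1.333, -1.331]
wrist_force: [-0.0, 0.7, 0.2]
width: 1.0
t 0.85 pos [ 266.9 -619.5  230.5] phi -9.7 ydown [-0.     0.001 -1.   ] w 1.000 F [-0.   0.7  0.2] q [-1.2   0.26  1.6  -0.    1.27 -1.03]
phi -10.0 turn rad [ 0.001  0.006 -0.001] rows>=0.0 then shift [-0.4994  0.0305  0.1283] q6~-0.17 or -1.90
phi 170.0 turn rad [-0.002 -3.136 -0.001] rows>=16.8 then shift [ 0.4994  0.0305 -0.1283] q6~-3.31 or 1.24
```

```bash
sed -i 's/"q6~%.2f or %.2f"%(q6,.*$/"q6~%.2f"%q6)/' go.py; python3 -m handwheel '[[-0.0600,0.003,0.017,0,0,0,1],[-0.0600,0.003,0.017,0,0,0,1],[-0.0600,0.003,0.017,0,0,0,1],[-0.0600,0.003,0.017,0,0,0,1],[-0.0600,0.003,0.017,0,0,0,1],[-0.0600,0.003,0.017,0,0,0,1],[-0.0600,0.003,0.017,0,0,0,1],[-0.060,0.003,0.01,0,0,0,1]]'; python3 go.py 433 271 130 -10;
```

```text
time: 1.85
tool_pos: [0.4778, -0.1675, 0.207]
tcp_rot: [-1.122, 1.336, -1.336]
wrist_force: [2.0, -0.5, 1.0]
width: 1.0
t 1.85 pos [ 477.8 -167.5  207. ] phi -10.0 ydown [ 0.  0. -1.] w 1.000 F [ 2.  -0.5  1. ] q [-0.39 -0.04  1.99  0.    1.2  -0.21]
phi -10.0 turn rad [-0.     0.001 -0.   ] rows>=0.0 then shift [-0.4241  0.077  -0.1202] q6~0.68
phi 170.0 turn rad [-0.    -3.141  0.   ] rows>=16.8 then shift [0.4241 0.077  0.1202] q6~-2.46
```

```bash
python3 -m handwheel '[[-0.0600,0.011,-0.017,0,0,0,1],[-0.0600,0.011,-0.017,0,0,0,1],[-0.0600,0.011,-0.017,0,0,0,1],[-0.0600,0.011,-0.017,0,0,0,1],[-0.0600,0.011,-0.017,0,0,0,1],[-0.0600,0.011,-0.017,0,0,0,1],[-0.060,0.007,-0.018,0,0,0,1],[0,0,0,0,0,0,1]]'; python3 go.py 433 271 26 -10; python3 - <<'E'
from h import *
c=look("top"); print(cups(c)); im=c["image"][200:340,150:350][:,:,::-1]
cv2.imwrite("pics/t1.png",cv2.resize(im,None,fx=3.5,fy=3.5))
c=look("scene"); im=c["image"][100:280,320:520][:,:,::-1]
cv2.imwrite("pics/s1.png",cv2.resize(im,None,fx=3,fy=3))
E
```

```text
time: 2.85
tool_pos: [0.4307, 0.263, 0.1343]
tcp_rot: [-1.126, 1.333, -1.331]
wrist_force: [-0.6, -0.6, -0.3]
width: 1.002
t 2.85 pos [430.7 263.  134.3] phi -9.6 ydown [-0.002  0.    -1.   ] w 1.002 F [-0.6 -0.6 -0.3] q [0.5  0.03 2.06 0.   1.05 0.67]
phi -10.0 turn rad [0.002 0.007 0.   ] rows>=0.0 then shift [-0.0082  0.1083  0.0009] q6~0.68
phi 170.0 turn rad [ 0.    -3.135 -0.002] rows>=16.8 then shift [ 0.0082  0.1083 -0.0009] q6~-2.46
{'large': [(749, 54, 'dia', 26, 'rimz', 113, 'n', 74, 'px', (np.float64(317.0), np.float64(168.0))), (739, 55, 'dia', 48, 'rimz', 51, 'n', 52, 'px', (np.float64(317.0), np.float64(183.0))), (438, 246, 'dia', 46, 'rimz', 50, 'n', 35, 'px', (np.float64(242.0), np.float64(289.0)))], 'medium': [(538, 79, 'dia', 54, 'rimz', 65, 'n', 121, 'px', (np.float64(305.0), np.float64(251.0)))], 'small': [(746, 54, 'dia', 46, 'rimz', 87, 'n', 169, 'px', (np.float64(317.0), np.float64(174.0))), (584, 323, 'dia', 41, 'rimz', 65, 'n', 128, 'px', (np.float64(212.0), np.float64(232.0)))]}
```

View pics/t1.png

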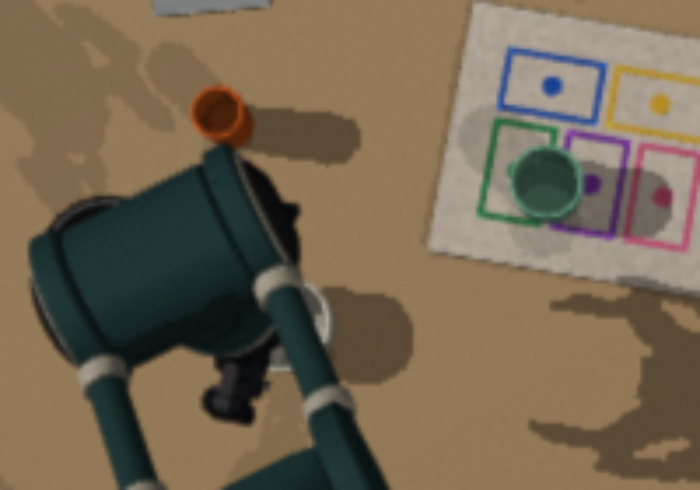

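View pics/s1.png

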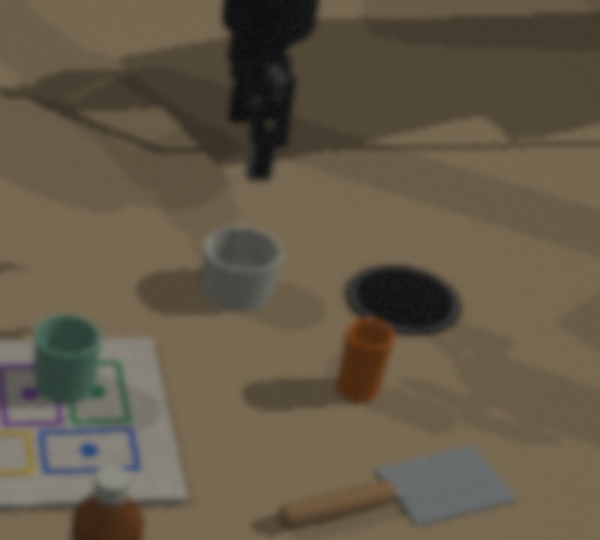

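The gripper is above the white cup, jaws front to back, with the mat and orange cup clear. I'll descend in two stages.

```bash
python3 -m handwheel '[[-0.0080,0.03,0.001,0,0.007,0,1],[0,0.03,0,0,0,0,1],[0,0.02,0,0,0,0,1],[0,0,0,0,0,0,1]]'; python3 go.py 433 271 12 -10;  python3 - <<'E'
from h import *
c=look("scene"); im=c["image"][130:230,340:480][:,:,::-1]
cv2.imwrite("pics/s2.png",cv2.resize(im,None,fx=5,fy=5))
E
```

```text
time: 3.45
tool_pos: [0.4334, 0.2646, 0.0535]
tcp_rot: [-1.121, 1.345, -1.344]
wrist_force: [-0.2, -0.6, -0.1]
width: 0.997
t 3.45 pos [433.4 264.6  53.5] phi -10.5 ydown [-0.004 -0.002 -1.   ] w 0.997 F [-0.2 -0.6 -0.1] q [ 0.5   0.14  2.12 -0.    0.89  0.68]
phi -10.0 turn rad [ 0.003 -0.009  0.003] rows>=0.1 then shift [-0.0062  0.0415 -0.0016] q6~0.69
phi 170.0 turn rad [-0.005  3.133  0.005] rows>=16.8 then shift [0.0062 0.0415 0.0016] q6~3.83
```

View pics/s2.png

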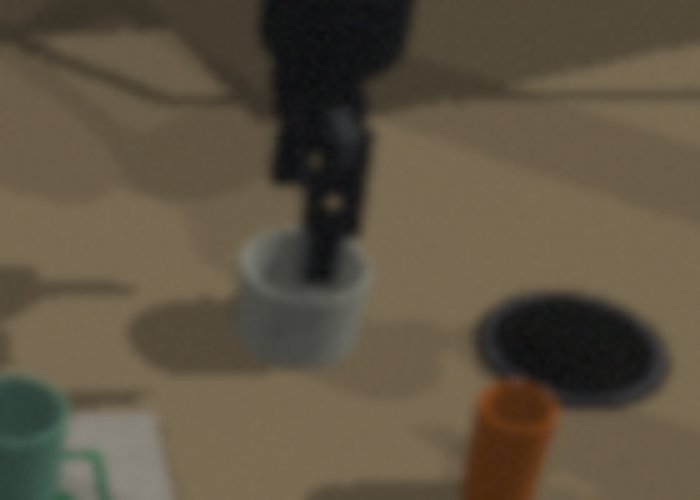

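```bash
cat >> h.py <<'E'
def proj(c,X):
    P=c["mtx"]@np.linalg.inv(c["world_from_camera"])[:3]; x=P@np.r_[X,1]; return x[:2]/x[2]
E
python3 - <<'E'
from h import *
c=look("scene")
for n,X in dict(cup=(.433,.271,.046),tip66=(.433+.045,.2646-.008,.066),tip53=(.478,.2566,.0535),tipb=(.433+.057,.2646-.010,.066)).items():
    print(n,((proj(c,X)-[340,130])*5).round(0))
P=cloud(c)
for v,u in((185,404),(183,404),(180,404),(176,405),(184,403)): print(u,v,P[v,u].round(3),c["image"][v,u])
E
```

```text
cup [302. 262.]
tip66 [309. 284.]
tip53 [306. 303.]
tipb [313. 298.]
404 185 [0.488 0.257 0.079] [25 28 28]
404 183 [0.486 0.257 0.083] [16 16 18]
404 180 [0.486 0.256 0.093] [19 21 22]
405 176 [0.508 0.246 0.122] [19 22 22]
403 184 [0.488 0.254 0.082] [21 21 23]
```

```bash
python3 -m handwheel '[[-0.0060,0.02,-0.0015,0,-0.009,0,1],[0,0.025,0,0,0,0,1],[0,0,0,0,0,0,1]]'; python3 go.py 433 271 8 -10;  python3 - <<'E'
from h import *
c=look("scene"); im=c["image"][130:230,340:480][:,:,::-1]
cv2.imwrite("pics/s3.png",cv2.resize(im,None,fx=5,fy=5))
E
```

```text
time: 3.92
tool_pos: [0.4337, 0.2726, 0.0099]
tcp_rot: [-1.125, 1.336, -1.335]
wrist_force: [-0.4, 0.8, 0.7]
width: 1.002
t 3.92 pos [433.7 272.6   9.9] phi -9.9 ydown [-0.002 -0.001 -1.   ] w 1.002 F [-0.4  0.8  0.7] q [ 0.51  0.21  2.13 -0.    0.8   0.69]
phi -10.0 turn rad [0.002 0.002 0.001] rows>=0.0 then shift [ 0.0017  0.0019 -0.0004] q6~0.69
phi 170.0 turn rad [ 0.002 -3.14  -0.002] rows>=16.8 then shift [-0.0017  0.0019  0.0004] q6~-2.46
```

View pics/s3.png

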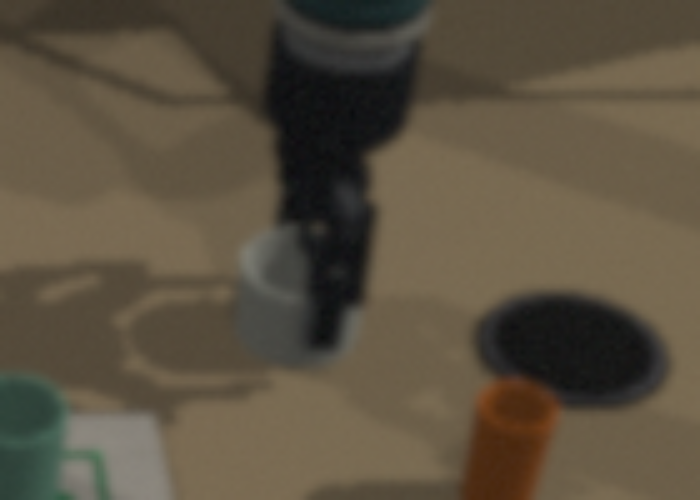

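The front finger tip (row 348) is outside the cup wall and near the cup's base (row 365), so the jaws straddle it. Closing.

```bash
python3 -m handwheel '[[0,0,0,0,0,0,0.6],[0,0,0,0,0,0,0.6],[0,0,0,0,0,0,0.6],[0,0,0,0,0,0,0.6]]' 40; python3 -m handwheel '[[0,-0.01,0,0,0,0,0.6],[0,-0.02,0,0,0,0,0.6],[0,-0.03,0,0,0,0,0.6],[0,0,0,0,0,0,0.6]]';python3 go.py 479 413 70 -10;  python3 - <<'E'
from h import *
c=look("scene"); im=c["image"][130:230,340:480][:,:,::-1]
cv2.imwrite("pics/s4.png",cv2.resize(im,None,fx=5,fy=5))
E
```

```text
time: 4.47
tool_pos: [0.4356, 0.2739, 0.0125]
tcp_rot: [-1.12, 1.334, -1.335]
wrist_force: [-1.7, -1.7, 5.8]
width: 0.802
time: 4.97
tool_pos: [0.4371, 0.275, 0.0739]
tcp_rot: [-1.115, 1.332, -1.334]
wrist_force: [0.1, 0.1, -0.4]
width: 0.805
t 4.97 pos [437.1 275.   73.9] phi -9.9 ydown [ 0.007  0.004 -1.   ] w 0.805 F [ 0.1  0.1 -0.4] q [0.51 0.12 2.09 0.   0.92 0.69]
phi -10.0 turn rad [-0.006  0.003 -0.005] rows>=0.0 then shift [-0.1431  0.0039  0.0173] q6~0.84
phi 170.0 turn rad [-0.008 -3.139  0.009] rows>=16.8 then shift [ 0.1431  0.0039 -0.0173] q6~-2.30
```

View pics/s4.png

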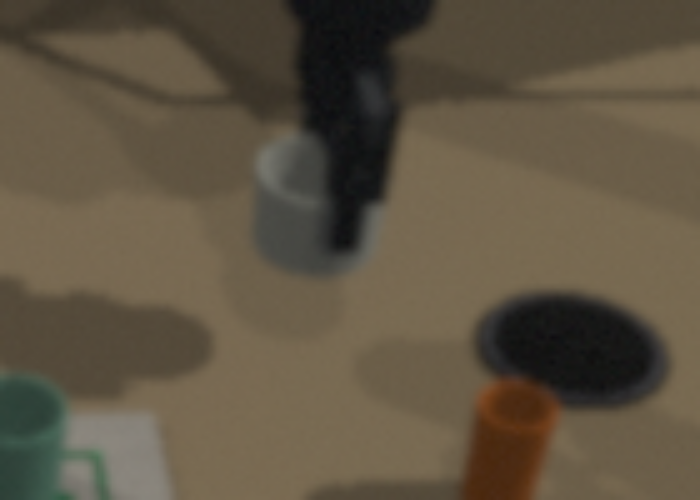

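```bash
python3 -m handwheel '[[-0.05,0,0.006,0,0,0,0.6],[-0.05,0,0.006,0,0,0,0.6],[-0.046,0,0.006,0,0,0,0.6],[0,0.02,0,0,0,0,0.6],[0,0.02,0,0,0,0,0.6],[0,0.01,0,0,0,0,0.6],[0,0,0,0,0,0,0.6]]'; python3 go.py 479 416 15 -10
```

```text
time: 5.9
tool_pos: [0.4755, 0.4122, 0.0181]
tcp_rot: [-1.127, 1.336, -1.336]
wrist_force: [0.2, -0.4, 0.6]
width: 0.808
t 5.90 pos [475.5 412.2  18.1] phi -9.9 ydown [-0.003 -0.003 -1.   ] w 0.808 F [ 0.2 -0.4  0.6] q [ 0.67  0.39  1.87 -0.    0.89  0.85]
phi -10.0 turn rad [0.003 0.002 0.003] rows>=0.0 then shift [-0.0044  0.0031  0.0028] q6~0.85
phi 170.0 turn rad [ 0.005 -3.14  -0.004] rows>=16.8 then shift [ 0.0044  0.0031 -0.0028] q6~-2.29
```

```bash
python3 -m handwheel '[[-0.0044,0.002,0.0028,0,0,0,0.6],[0,0.002,0,0,0,0,0.6],[0,0,0,0,0,0,0.6]]'; python3 go.py 479 416 15 -10 | head -1;python3 -m handwheel '[[0,0,0,0,0,0,0.9],[0,0,0,0,0,0,1],[0,0,0,0,0,0,1],[0,-0.02,0,0,0,0,1],[0,-0.05,0,0,0,0,1],[0,-0.06,0,0,0,0,1],[0,0,0,0,0,0,1]]'; python3 - <<'E'
from h import *
for n in("scene","top"):
    c=look(n); print(cups(c))
    im=c["image"][130:230,340:480] if n=="scene" else c["image"][200:340,150:350]
    cv2.imwrite(f"pics/{n}5.png",cv2.resize(im[:,:,::-1],None,fx=3.5,fy=3.5))
E
python3 go.py 540 81 110 -10
```

```text
time: 6.28
tool_pos: [0.4809, 0.4183, 0.0167]
tcp_rot: [-1.122, 1.335, -1.335]
wrist_force: [-0.1, -0.3, -0.8]
width: 0.805
t 6.28 pos [480.9 418.3  16.7] phi -9.9 ydown [ 0.001  0.001 -1.   ] w 0.805 F [-0.1 -0.3 -0.8] q [ 0.68  0.4   1.86 -0.    0.89  0.85]
time: 7.15
tool_pos: [0.4848, 0.4215, 0.1554]
tcp_rot: [-1.107, 1.331, -1.332]
wrist_force: [0.7, 1.1, 0.2]
width: 1.005
{'large': [(480, 416, 'dia', 75, 'rimz', 49, 'n', 488, 'px', (np.float64(457.0), np.float64(190.0))), (402, -199, 'dia', 11, 'rimz', 60, 'n', 29, 'px', (np.float64(228.0), np.float64(194.0))), (538, 85, 'dia', 56, 'rimz', 64, 'n', 40, 'px', (np.float64(347.0), np.float64(209.0))), (752, 58, 'dia', 27, 'rimz', 111, 'n', 138, 'px', (np.float64(357.0), np.float64(261.0))), (756, 56, 'dia', 52, 'rimz', 50, 'n', 247, 'px', (np.float64(354.0), np.float64(290.0)))], 'medium': [(542, 82, 'dia', 57, 'rimz', 61, 'n', 407, 'px', (np.float64(342.0), np.float64(216.0)))], 'small': [(588, 329, 'dia', 39, 'rimz', 64, 'n', 53, 'px', (np.float64(444.0), np.float64(210.0))), (599, 313, 'dia', 17, 'rimz', 60, 'n', 28, 'px', (np.
[... 242 characters left out ...]
a', 71, 'rimz', 52, 'n', 161, 'px', (np.float64(179.0), np.float64(271.0)))], 'medium': [(538, 79, 'dia', 55, 'rimz', 64, 'n', 122, 'px', (np.float64(305.0), np.float64(251.0)))], 'small': [(746, 56, 'dia', 46, 'rimz', 87, 'n', 171, 'px', (np.float64(317.0), np.float64(175.0))), (584, 323, 'dia', 39, 'rimz', 63, 'n', 130, 'px', (np.float64(212.0), np.float64(232.0)))]}
t 7.25 pos [481.4 418.8 148.9] phi -9.9 ydown [ 0.003  0.003 -1.   ] w 1.000 F [-0.4 -0.2 -0.9] q [ 0.68  0.25  1.77 -0.    1.11  0.85]
phi -10.0 turn rad [-0.003  0.003 -0.003] rows>=0.0 then shift [0.3225 0.0389 0.1163] q6~0.28
phi 170.0 turn rad [-0.005 -3.139  0.004] rows>=16.8 then shift [-0.3225  0.0389 -0.1163] q6~-2.86
```

View pics/scene5.png

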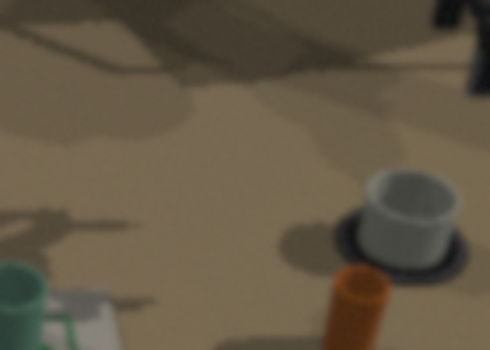

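Large cup is centred on the mat: (477,413) against the mat's (477,412), rim upright at 49–52 mm. The robot frame reads about (+3,+2) mm against the top camera, so I'll apply that. The medium cup is next.

```bash
python3 -m handwheel '[[0.055,0.006,0.0195,0,0,0,1],[0.055,0.006,0.0195,0,0,0,1],[0.055,0.006,0.0195,0,0,0,1],[0.055,0.006,0.0195,0,0,0,1],[0.055,0.006,0.0195,0,0,0,0.9],[0.0475,0.006,0.0195,0,0,0,0.9],[0,0,0,0,0,0,0.9],[0,0,0,0,0,0,0.9]]'; python3 go.py 541 82 42 -10;  python3 - <<'E'
from h import *
c=look("scene"); im=c["image"][130:290,270:430][:,:,::-1]
cv2.imwrite("pics/s6.png",cv2.resize(im,None,fx=3.5,fy=3.5))
E
```

```text
time: 8.25
tool_pos: [0.5394, 0.0803, 0.109]
tcp_rot: [-1.124, 1.338, -1.334]
wrist_force: [-0.4, -0.3, 0.8]
width: 0.9
t 8.25 pos [539.4  80.3 109. ] phi -9.9 ydown [-0.003  0.    -1.   ] w 0.900 F [-0.4 -0.3  0.8] q [0.1  0.13 2.   0.   1.01 0.27]
phi -10.0 turn rad [0.003 0.001 0.   ] rows>=0.0 then shift [-0.0019  0.067   0.0013] q6~0.28
phi 170.0 turn rad [ 0.    -3.14  -0.004] rows>=16.8 then shift [ 0.0019  0.067  -0.0013] q6~-2.86
```

View pics/s6.png

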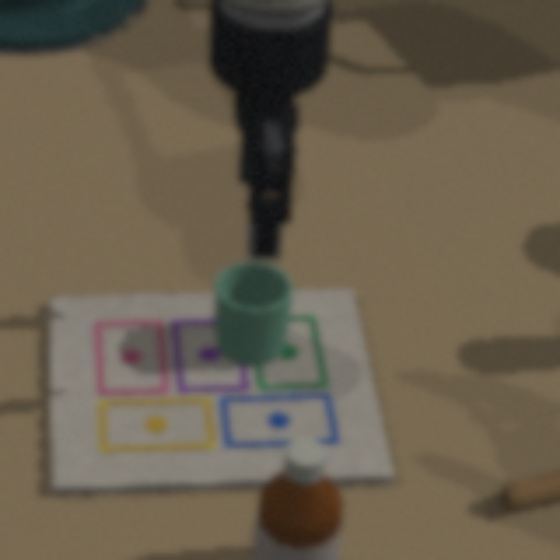

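```bash
python3 -m handwheel '[[-0.002,0.03,0.0013,0,0,0,0.9],[0,0.03,0,0,0,0,0.9],[0,0.007,0,0,0,0,0.9],[0,0,0,0,0,0,0.9],[0,0,0,0,0,0,0.4],[0,0,0,0,0,0,0.4],[0,0,0,0,0,0,0.4],[0,0,0,0,0,0,0.4]]' 40; python3 go.py; python3 -m handwheel '[[0,-0.03,0,0,0,0,0.4],[0,-0.05,0,0,0,0,0.4],[0,-0.03,0,0,0,0,0.4],[0,0,0,0,0,0,0.4]]'; python3 go.py 481 417 155 -10;  python3 - <<'E'
from h import *
c=look("scene"); im=c["image"][130:290,270:430][:,:,::-1]
cv2.imwrite("pics/s7.png",cv2.resize(im,None,fx=3.5,fy=3.5))
E
```

```text
time: 9.3
tool_pos: [0.5434, 0.0824, 0.0451]
tcp_rot: [-1.12, 1.334, -1.335]
wrist_force: [-2.8, 1.0, 6.9]
width: 0.619
t 9.30 pos [543.4  82.4  45.1] phi -9.9 ydown [ 0.003  0.001 -1.   ] w 0.619 F [-2.8  1.   6.9] q [0.1  0.22 2.04 0.   0.88 0.28]
time: 9.8
tool_pos: [0.5451, 0.0822, 0.1572]
tcp_rot: [-1.116, 1.329, -1.337]
wrist_force: [0.7, 0.4, -0.3]
width: 0.617
t 9.80 pos [545.1  82.2 157.2] phi -9.9 ydown [ 0.008  0.001 -1.   ] w 0.617 F [ 0.7  0.4 -0.3] q [ 0.1   0.08  1.95 -0.    1.09  0.28]
phi -10.0 turn rad [-0.008  0.002 -0.002] rows>=0.0 then shift [-0.3186  0.0022 -0.1213] q6~0.84
phi 170.0 turn rad [-0.003 -3.139  0.012] rows>=16.8 then shift [0.3186 0.0022 0.1213] q6~-2.30
```

View pics/s7.png

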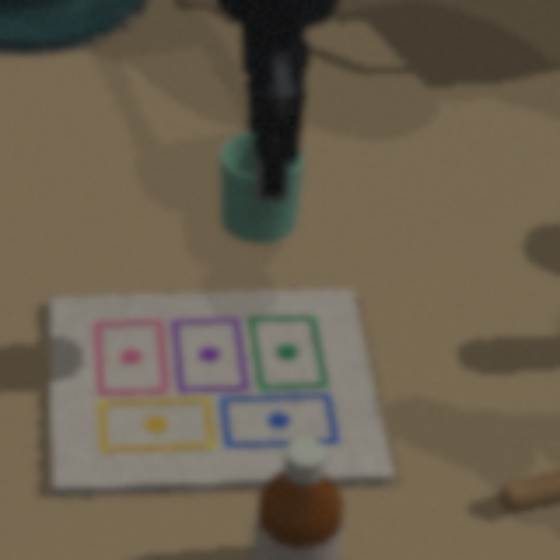

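Medium cup is held about 18 mm below its rim. All the slot outlines are now visible, so I'll measure green as well while moving over the large cup.

```bash
python3 -m handwheel '[[-0.055,0,-0.021,0,0,0,0.4],[-0.055,0,-0.021,0,0,0,0.4],[-0.055,0,-0.021,0,0,0,0.4],[-0.055,0,-0.021,0,0,0,0.4],[-0.055,0,-0.021,0,0,0,0.4],[-0.0436,0.02,-0.016,0,0,0,0.4],[0,0.03,0,0,0,0,0.4],[0,0,0,0,0,0,0.4]]'; python3 go.py 480 415 52 -10;  python3 - <<'E'
from h import *
c=look("scene"); im=c["image"][100:240,370:530][:,:,::-1]
cv2.imwrite("pics/s8.png",cv2.resize(im,None,fx=3.5,fy=3.5))
c=look("top"); hsv=cv2.cvtColor(c["image"],cv2.COLOR_RGB2HSV)
m=((hsv[...,0]>62)&(hsv[...,0]<85)&(hsv[...,1]>85)).astype(np.uint8); m[:190]=0;m[300:]=0;m[:,:270]=0;m[:,370:]=0
n,l,s,ce=cv2.connectedComponentsWithStats(m,connectivity=8)
for i in range(1,n):
    if s[i,4]>=5:
        ys,xs=np.nonzero(l==i); Q=plane(c,np.c_[xs,ys],0.008)[:,:2]*1000
        print(s[i,4],Q.mean(0).round(1),cv2.minAreaRect(Q.astype(np.float32)))
print(boxes(c))
E
```

```text
time: 10.85
tool_pos: [0.4738, 0.4145, 0.0977]
tcp_rot: [-1.134, 1.336, -1.336]
wrist_force: [-0.6, -0.2, -0.6]
width: 0.616
t 10.85 pos [473.8 414.5  97.7] phi -9.8 ydown [-0.008 -0.007 -1.   ] w 0.616 F [-0.6 -0.2 -0.6] q [ 0.68  0.3   1.82 -0.    1.03  0.85]
phi -10.0 turn rad [0.007 0.004 0.008] rows>=0.1 then shift [-0.0016  0.0457  0.006 ] q6~0.85
phi 170.0 turn rad [ 0.012 -3.138 -0.011] rows>=16.8 then shift [ 0.0016  0.0457 -0.006 ] q6~-2.29
119 [553.2 102.2] ((553.1029663085938, 102.2134017944336), (48.64284896850586, 76.5347671508789), 81.35455322265625)
21 [552.6 102.6] ((553.2952880859375, 102.30180358886719), (11.438197135925293, 11.320816993713379), 46.248504638671875)
{'yellow': {'c': (0.6523273315429687, -0.22068434143066407), 'size': (79.13939666748047, 50.772071838378906), 'ang': 85.70317077636719, 'n': 583, 'ribz': np.float64(0.059234071270099165), 'rib': array([ 0.65140402, -0.22048343]), 'lidz': array([0.03333797, 0.0364492 , 0.0384772 , 0.04042894, 0.0604831 ])}, 'green': {'c': (0.5207548828125, -0.2227875518798828), 'size': (75.87579345703125, 50.03654098510742), 'ang': 14.194221496582031, 'n': 566, 'ribz': np.float64(0.06071016612452218), 'rib': array([ 0.5207099 , -0.22283061]), 'lidz': array([0.03428634, 0.03706609, 0.03906263, 0.04163171, 0.0625073 ])}, 'blue': {'c': (0.41134512329101564, -0.20122113037109374), 'size': (76.85074615478516, 50.23363494873047), 'ang': 5.840534210205078, 'n': 593, 'ribz': np.float64(0.0607323537361959), 'rib': array([ 0.41121877, -0.2009948 ]), 'lidz': array([0.03426637, 0.03703636, 0.03902766, 0.04118039, 0.06262333])}, 'purple': {'c': (0.4478495178222656, -0.36897030639648437), 'size': (78.68992614746094, 48.07773971557617), 'ang': -78.07270240783691, 'n': 594, 'ribz': np.float64(0.06088437337125341), 'rib': array([ 0.44764896, -0.36868791]), 'lidz': array([0.0342919 , 0.03699589, 0.03907987, 0.0410733 , 0.06210678])}}
```

View pics/s8.png

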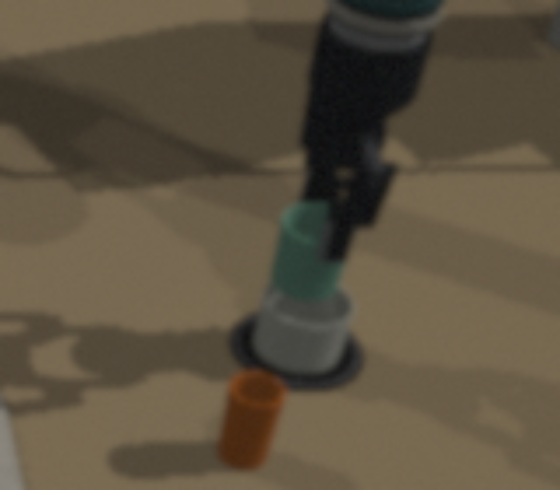

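```bash
python3 -m handwheel '[[0,0.015,0.003,0,0,0,0.4],[0,0,0,0,0,0,0.4],[0,0,0,0,0,0,0.4]]'; python3 go.py 480 415 52 -10
```

```text
time: 11.32
tool_pos: [0.4809, 0.4158, 0.0885]
tcp_rot: [-1.122, 1.335, -1.335]
wrist_force: [0.3, -0.0, -0.4]
width: 0.617
t 11.32 pos [480.9 415.8  88.5] phi -9.9 ydown [ 0.  0. -1.] w 0.617 F [ 0.3 -0.  -0.4] q [0.67 0.31 1.82 0.   1.01 0.85]
phi -10.0 turn rad [-0.     0.002 -0.   ] rows>=0.0 then shift [ 0.001   0.0365 -0.0008] q6~0.85
phi 170.0 turn rad [-0.001 -3.14   0.   ] rows>=16.8 then shift [-0.001   0.0365  0.0008] q6~-2.29
```

```bash
python3 -m handwheel '[[0,0.015,0,0,0,0,0.4],[0,0.012,0,0,0,0,0.4],[0,0.008,0,0,0,0,0.4],[0,0,0,0,0,0,0.4]]'; python3 go.py 480 415 50 -10;  python3 - <<'E'
from h import *
c=look("scene"); im=c["image"][100:240,370:530][:,:,::-1]
cv2.imwrite("pics/s9.png",cv2.resize(im,None,fx=3.5,fy=3.5))
E
```

```text
time: 11.82
tool_pos: [0.4796, 0.4155, 0.0516]
tcp_rot: [-1.126, 1.335, -1.335]
wrist_force: [0.1, 0.9, -0.1]
width: 0.617
t 11.82 pos [479.6 415.5  51.6] phi -9.9 ydown [-0.002 -0.002 -1.   ] w 0.617 F [ 0.1  0.9 -0.1] q [0.67 0.35 1.84 0.   0.95 0.85]
phi -10.0 turn rad [0.002 0.003 0.002] rows>=0.0 then shift [0.0004 0.0016 0.0005] q6~0.85
phi 170.0 turn rad [ 0.003 -3.139 -0.003] rows>=16.8 then shift [-0.0004  0.0016 -0.0005] q6~-2.29
```

View pics/s9.png

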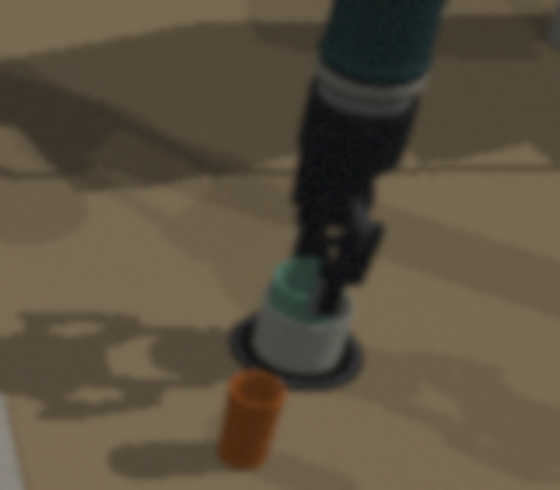

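The green cup is inside the white one with the fingers above its rim, and there's no contact force. Release.

```bash
python3 -m handwheel '[[0,0.001,0,0,0,0,0.75],[0,0,0,0,0,0,0.85],[0,0,0,0,0,0,0.85],[0,-0.03,0,0,0,0,0.85],[0,-0.06,0,0,0,0,0.85],[0,0,0,0,0,0,0.85]]'; python3 go.py 586 325 120 -10;  python3 - <<'E'
from h import *
for n in("scene","top"):
    c=look(n); [print(k,v) for k,v in cups(c).items()]
    im=c["image"][100:240,370:530] if n=="scene" else c["image"][200:340,150:350]
    cv2.imwrite(f"pics/{n}10.png",cv2.resize(im[:,:,::-1],None,fx=3.5,fy=3.5))
E
```

```text
time: 12.62
tool_pos: [0.4843, 0.4192, 0.1494]
tcp_rot: [-1.11, 1.332, -1.332]
wrist_force: [-0.1, 0.8, 0.9]
width: 0.852
t 12.62 pos [484.3 419.2 149.4] phi -9.9 ydown [ 0.01   0.008 -1.   ] w 0.852 F [-0.1  0.8  0.9] q [0.67 0.25 1.77 0.   1.1  0.85]
phi -10.0 turn rad [-0.008  0.003 -0.01 ] rows>=0.1 then shift [0.0751 0.0294 0.1165] q6~0.64
phi 170.0 turn rad [-0.015 -3.139  0.013] rows>=16.8 then shift [-0.0751  0.0294 -0.1165] q6~-2.50
large [(482, 415, 'dia', 69, 'rimz', 62, 'n', 363, 'px', (np.float64(457.0), np.float64(191.0))), (403, -199, 'dia', 11, 'rimz', 61, 'n', 31, 'px', (np.float64(229.0), np.float64(195.0))), (752, 57, 'dia', 26, 'rimz', 111, 'n', 137, 'px', (np.float64(357.0), np.float64(261.0))), (758, 54, 'dia', 50, 'rimz', 50, 'n', 248, 'px', (np.float64(354.0), np.float64(290.0)))]
medium [(480, 416, 'dia', 59, 'rimz', 64, 'n', 258, 'px', (np.float64(458.0), np.float64(184.0)))]
small [(588, 325, 'dia', 42, 'rimz', 62, 'n', 77, 'px', (np.float64(443.0), np.float64(213.0)))]
large [(749, 56, 'dia', 25, 'rimz', 113, 'n', 75, 'px', (np.float64(317.0), np.float64(168.0))), (739, 55, 'dia', 48, 'rimz', 52, 'n', 53, 'px', (np.float64(317.0), np.float64(183.0))), (477, 413, 'dia', 71, 'rimz', 52, 'n', 140, 'px', (np.float64(182.0), np.float64(272.0)))]
medium [(477, 411, 'dia', 56, 'rimz', 67, 'n', 126, 'px', (np.float64(176.0), np.float64(270.0)))]
small [(746, 55, 'dia', 46, 'rimz', 86, 'n', 170, 'px', (np.float64(317.0), np.float64(175.0))), (583, 323, 'dia', 41, 'rimz', 64, 'n', 125, 'px', (np.float64(212.0), np.float64(232.0)))]
```

View pics/scene10.png

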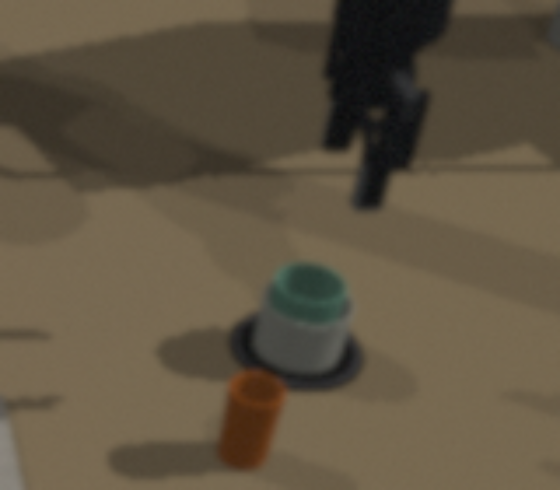

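Nested: green rim at 65 mm, as expected, and concentric within about 2 mm. Now the orange cup.

```bash
python3 -m handwheel '[[0.038,0.015,0.058,0,0,0,0.8],[0.038,0.015,0.0585,0,0,0,0.75],[0,0,0,0,0,0,0.75],[0,0,0,0,0,0,0.75]]'; python3 go.py 586 325 44 -10;  python3 - <<'E'
from h import *
c=look("scene"); im=c["image"][100:260,370:530][:,:,::-1]
cv2.imwrite("pics/s11.png",cv2.resize(im,None,fx=3.5,fy=3.5))
E
```

```text
time: 13.22
tool_pos: [0.5687, 0.332, 0.1138]
tcp_rot: [-1.126, 1.338, -1.335]
wrist_force: [0.4, -0.1, -0.4]
width: 0.753
t 13.22 pos [568.7 332.  113.8] phi -9.9 ydown [-0.003 -0.001 -1.   ] w 0.753 F [ 0.4 -0.1 -0.4] q [0.49 0.33 1.75 0.   1.07 0.66]
phi -10.0 turn rad [0.003 0.001 0.002] rows>=0.0 then shift [0.0039 0.0698 0.0182] q6~0.64
phi 170.0 turn rad [ 0.003 -3.14  -0.005] rows>=16.8 then shift [-0.0039  0.0698 -0.0182] q6~-2.50
```

View pics/s11.png

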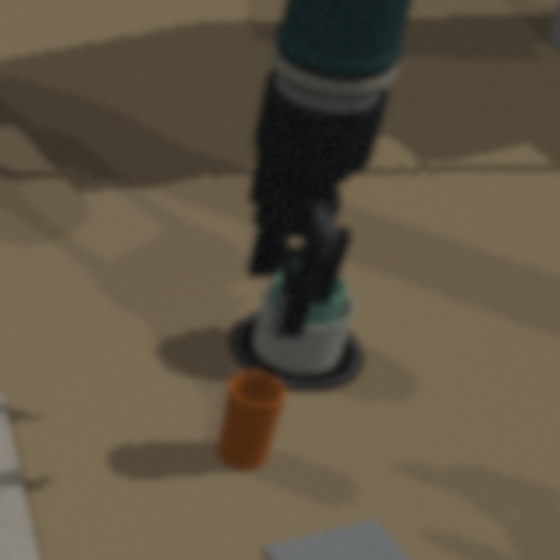

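```bash
python3 -m handwheel '[[0.004,0,0.018,0,0,0,0.75],[0,0.01,0,0,0,0,0.75],[0,0,0,0,0,0,0.75]]'; python3 go.py 586 325 44 -10
```

```text
time: 13.65
tool_pos: [0.5859, 0.3257, 0.1045]
tcp_rot: [-1.125, 1.336, -1.334]
wrist_force: [0.0, -0.1, -0.8]
width: 0.751
t 13.65 pos [585.9 325.7 104.5] phi -9.8 ydown [-0.002 -0.001 -1.   ] w 0.751 F [ 0.  -0.1 -0.8] q [0.47 0.36 1.73 0.   1.06 0.64]
phi -10.0 turn rad [0.002 0.003 0.001] rows>=0.0 then shift [0.0007 0.0605 0.0002] q6~0.64
phi 170.0 turn rad [ 0.002 -3.139 -0.003] rows>=16.8 then shift [-0.0007  0.0605 -0.0002] q6~-2.50
```

```bash
python3 -m handwheel '[[0,0.03,0,0,0,0,0.75],[0,0.03,0,0,0,0,0.75],[0,0,0,0,0,0,0.75],[0,0,0,0,0,0,0.2],[0,0,0,0,0,0,0.2],[0,0,0,0,0,0,0.2],[0,0,0,0,0,0,0.2]]' 40; python3 go.py; python3 -m handwheel '[[0,-0.03,0,0,0,0,0.2],[0,-0.05,0,0,0,0,0.2],[0,-0.035,0,0,0,0,0.2],[0,0,0,0,0,0,0.2]]'; python3 go.py 480 414 160 -10;  python3 - <<'E'
from h import *
c=look("scene"); im=c["image"][100:260,370:530][:,:,::-1]
cv2.imwrite("pics/s12.png",cv2.resize(im,None,fx=3.5,fy=3.5))
E
```

```text
time: 14.52
tool_pos: [0.5882, 0.3265, 0.0478]
tcp_rot: [-1.12, 1.334, -1.335]
wrist_force: [-0.1, 0.3, 5.5]
width: 0.439
t 14.53 pos [588.2 326.5  47.8] phi -9.9 ydown [ 0.003  0.002 -1.   ] w 0.439 F [-0.1  0.3  5.5] q [0.47 0.42 1.76 0.   0.96 0.64]
time: 15.02
tool_pos: [0.5893, 0.327, 0.1653]
tcp_rot: [-1.115, 1.332, -1.335]
wrist_force: [-0.4, 0.6, -0.2]
width: 0.439
t 15.03 pos [589.3 327.  165.3] phi -9.9 ydown [ 0.007  0.003 -1.   ] w 0.439 F [-0.4  0.6 -0.2] q [0.47 0.3  1.68 0.   1.15 0.64]
phi -10.0 turn rad [-0.006  0.003 -0.005] rows>=0.0 then shift [-0.0667  0.0053 -0.1227] q6~0.85
phi 170.0 turn rad [-0.007 -3.139  0.01 ] rows>=16.8 then shift [0.0667 0.0053 0.1227] q6~-2.29
```

View pics/s12.png

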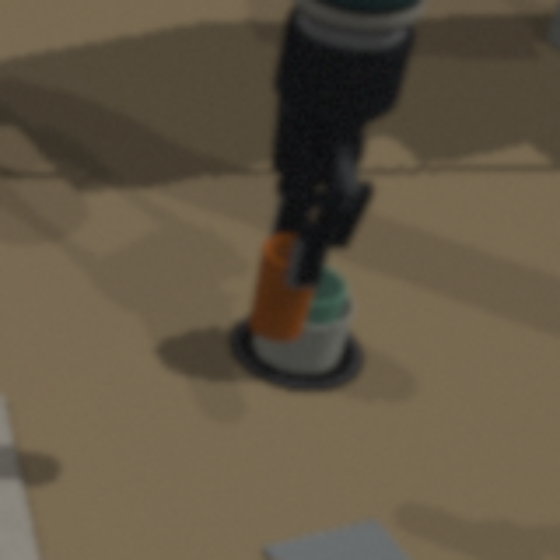

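```bash
python3 -m handwheel '[[-0.0222,0,-0.041,0,0,0,0.2],[-0.0222,0,-0.041,0,0,0,0.2],[-0.0222,0.02,-0.041,0,0,0,0.2],[0,0,0,0,0,0,0.2],[0,0,0,0,0,0,0.2],[0,0,0,0,0,0,0.2]]'; python3 go.py 480 414 68 -10;  python3 - <<'E'
from h import *
c=look("scene"); im=c["image"][100:260,370:530][:,:,::-1]
cv2.imwrite("pics/s13.png",cv2.resize(im,None,fx=3.5,fy=3.5))
E
```

```text
time: 15.82
tool_pos: [0.478, 0.4118, 0.1405]
tcp_rot: [-1.123, 1.335, -1.336]
wrist_force: [-0.8, 0.0, 0.3]
width: 0.44
t 15.82 pos [478.  411.8 140.5] phi -9.9 ydown [ 0. -0. -1.] w 0.440 F [-0.8  0.   0.3] q [ 0.67  0.25  1.79 -0.    1.1   0.85]
phi -10.0 turn rad [-0.     0.001  0.   ] rows>=0.0 then shift [-0.0025  0.0725  0.0016] q6~0.85
phi 170.0 turn rad [ 0.001 -3.14   0.   ] rows>=16.8 then shift [ 0.0025  0.0725 -0.0016] q6~-2.29
```

View pics/s13.png

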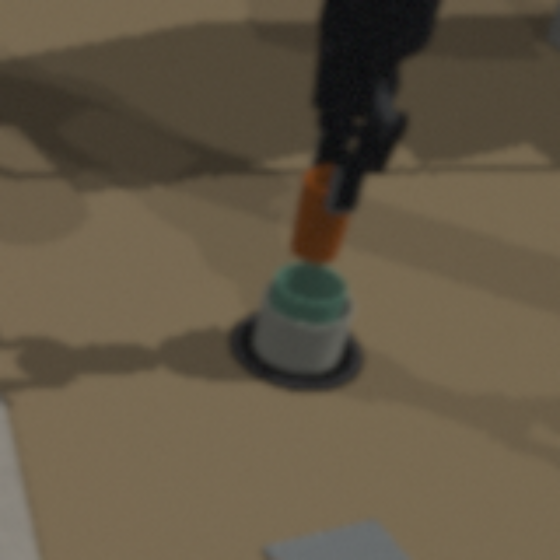

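```bash
python3 -m handwheel '[[-0.0015,0.025,0.0016,0,0,0,0.2],[0,0.025,0,0,0,0,0.2],[0,0.01,0,0,0,0,0.2],[0,0.01,0,0,0,0,0.2],[0,0,0,0,0,0,0.2]]'; python3 go.py 480 414 68 -10;  python3 - <<'E'
from h import *
c=look("scene"); im=c["image"][100:260,370:530][:,:,::-1]
cv2.imwrite("pics/s14.png",cv2.resize(im,None,fx=3.5,fy=3.5))
E
```

```text
time: 16.5
tool_pos: [0.479, 0.4134, 0.0705]
tcp_rot: [-1.123, 1.335, -1.335]
wrist_force: [0.6, 0.5, 0.1]
width: 0.441
t 16.50 pos [479.  413.4  70.5] phi -9.9 ydown [-0.001 -0.    -1.   ] w 0.441 F [0.6 0.5 0.1] q [0.67 0.33 1.84 0.   0.98 0.85]
phi -10.0 turn rad [0.    0.002 0.   ] rows>=0.0 then shift [-0.0008  0.0025  0.0009] q6~0.85
phi 170.0 turn rad [ 0.001 -3.14  -0.001] rows>=16.8 then shift [ 0.0008  0.0025 -0.0009] q6~-2.29
```

View pics/s14.png

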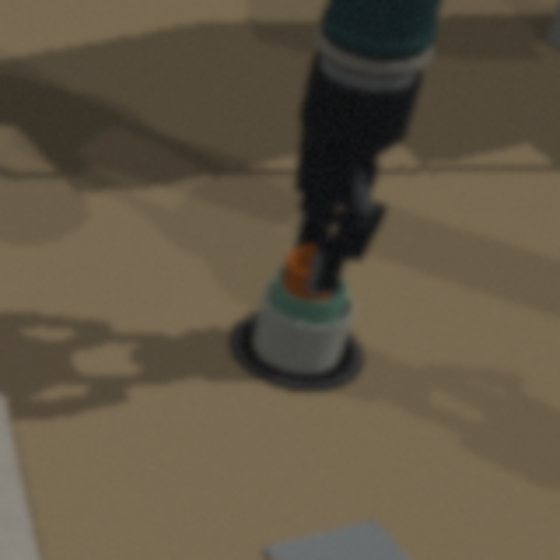

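Inside, with no contact force. Release and check.

```bash
python3 -m handwheel '[[0,0.002,0,0,0,0,0.6],[0,0,0,0,0,0,0.7],[0,0,0,0,0,0,0.7],[0,-0.03,0,0,0,0,0.7],[0,-0.06,0,0,0,0,0.7],[0,-0.02,0,0,0,0,0.7]]'; python3 - <<'E'
from h import *
for n in("scene","top"):
    c=look(n); [print(n,k,v) for k,v in cups(c).items()]
    im=c["image"][100:240,370:530] if n=="scene" else c["image"][200:340,150:350]
    cv2.imwrite(f"pics/{n}15.png",cv2.resize(im[:,:,::-1],None,fx=3.5,fy=3.5))
    if n=="top": [print(k,v) for k,v in boxes(c).items()]
E
```

```text
time: 17.3
tool_pos: [0.4811, 0.4155, 0.1841]
tcp_rot: [-1.115, 1.333, -1.333]
wrist_force: [0.5, 0.0, 0.3]
width: 0.698
scene large [(484, 413, 'dia', 67, 'rimz', 63, 'n', 363, 'px', (np.float64(457.0), np.float64(192.0))), (401, -199, 'dia', 11, 'rimz', 59, 'n', 33, 'px', (np.float64(229.0), np.float64(195.0))), (752, 57, 'dia', 27, 'rimz', 111, 'n', 137, 'px', (np.float64(357.0), np.float64(261.0))), (757, 54, 'dia', 50, 'rimz', 51, 'n', 252, 'px', (np.float64(354.0), np.float64(290.0)))]
scene medium [(485, 411, 'dia', 51, 'rimz', 63, 'n', 111, 'px', (np.float64(457.0), np.float64(188.0)))]
scene small [(480, 413, 'dia', 42, 'rimz', 81, 'n', 57, 'px', (np.float64(459.0), np.float64(178.0)))]
top large [(749, 56, 'dia', 26, 'rimz', 114, 'n', 76, 'px', (np.float64(317.0), np.float64(168.0))), (738, 55, 'dia', 48, 'rimz', 50, 'n', 53, 'px', (np.float64(317.0), np.float64(183.0))), (477, 412, 'dia', 70, 'rimz', 53, 'n', 156, 'px', (np.float64(180.0), np.float64(272.0)))]
top medium [(475, 412, 'dia', 55, 'rimz', 67, 'n', 83, 'px', (np.float64(179.0), np.float64(273.0)))]
top small [(
[... 684 characters left out ...]
2759, -0.22305981]), 'lidz': array([0.033772  , 0.03676854, 0.03877445, 0.04112239, 0.06162598])}
blue {'c': (0.41135397338867186, -0.20123455810546875), 'size': (75.57478332519531, 50.028648376464844), 'ang': 6.049756050109863, 'n': 581, 'ribz': np.float64(0.06049347461584431), 'rib': array([ 0.41122818, -0.20105075]), 'lidz': array([0.03463604, 0.03737439, 0.03907783, 0.04126495, 0.06160936])}
purple {'c': (0.44781378173828124, -0.3692385864257812), 'size': (79.71725463867188, 48.02143478393555), 'ang': -78.04486083984375, 'n': 591, 'ribz': np.float64(0.06085260145530946), 'rib': array([ 0.44780297, -0.36854801]), 'lidz': array([0.03436716, 0.03703688, 0.03926617, 0.04171676, 0.06216308])}
```

View pics/scene15.png

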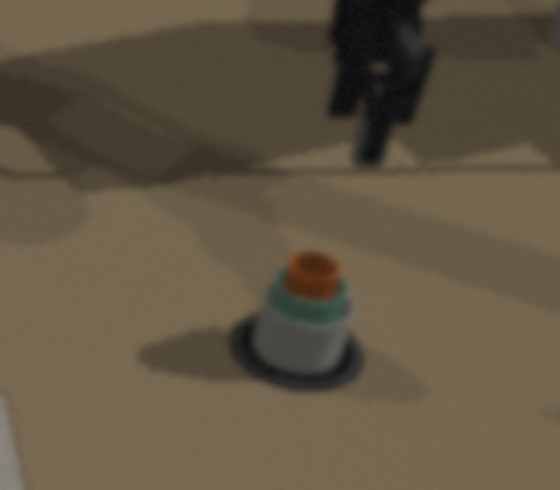

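The nest is right: rims at 52, 66 and 81 mm, all within 3 mm of the mat centre. The yellow box has been knocked, from x=0.653 to 0.695, and still lies flat. I'll take it first with the fresh pose.

```bash
python3 go.py 698 -222 160 -5.5
```

```text
t 17.40 pos [480.9 415.3 182.9] phi -9.9 ydown [ 0.006  0.004 -1.   ] w 0.697 F [0.2 1.  0.6] q [ 0.67  0.22  1.75 -0.    1.17  0.85]
phi -5.5 turn rad [-0.005 -0.076 -0.005] rows>=0.4 then shift [0.6135 0.0229 0.2772] q6~-0.25
phi 174.5 turn rad [ 0.008  3.066 -0.008] rows>=16.4 then shift [-0.6135  0.0229 -0.2772] q6~2.89
```

```bash
python3 -m handwheel '[[0,0,0,-0.005,-0.076,-0.005,0.6],[0.0511,0.002,0.0231,0,0,0,0.5],[0.0511,0.002,0.0231,0,0,0,0.5],[0.0511,0.002,0.0231,0,0,0,0.5],[0.0511,0.002,0.0231,0,0,0,0.5],[0.0511,0.002,0.0231,0,0,0,0.5],[0.0511,0.002,0.0231,0,0,0,0.5],[0.0511,0.002,0.0231,0,0,0,0.5]]'; python3 -m handwheel '[[0.0511,0.002,0.0231,0,0,0,0.5],[0.0511,0.002,0.0231,0,0,0,0.5],[0.0511,0.002,0.0231,0,0,0,0.5],[0.0511,0.002,0.0231,0,0,0,0.5],[0.0511,0.002,0.0231,0,0,0,0.5],[0,0.02,0,0,0,0,0.5],[0,0.02,0,0,0,0,0.5],[0,0,0,0,0,0,0.5]]';  python3 - <<'E'
from h import *
for n in("scene","top"):
    c=look(n); print(n,boxes(c).get("yellow"))
    im=c["image"][180:340,150:310] if n=="scene" else c["image"][120:280,340:500]
    cv2.imwrite(f"pics/{n}16.png",cv2.resize(im[:,:,::-1],None,fx=3.5,fy=3.5))
E
python3 go.py 698 -222 40 -5.5
```

```text
time: 18.4
tool_pos: [0.6043, 0.0403, 0.163]
tcp_rot: [-1.173, 1.284, -1.279]
wrist_force: [0.1, -0.4, 0.1]
width: 0.506
time: 19.4
tool_pos: [0.6925, -0.221, 0.1113]
tcp_rot: [-1.174, 1.288, -1.274]
wrist_force: [-0.6, -0.9, 0.3]
width: 0.498
scene {'c': (0.6994021606445312, -0.22197923278808593), 'size': (76.6925048828125, 53.077213287353516), 'ang': 85.9976577758789, 'n': 891, 'ribz': np.float64(0.05907452083213616), 'rib': array([ 0.70048298, -0.22196058]), 'lidz': array([0.02040212, 0.03593131, 0.03768434, 0.03911169, 0.05992897])}
top {'c': (0.7007876586914062, -0.18894322204589845), 'size': (45.76683807373047, 8.77556324005127), 'ang': -9.96539306640625, 'n': 43, 'ribz': np.float64(0.03874521518197782), 'rib': array([ 0.7079679 , -0.18969061]), 'lidz': array([0.02929342, 0.03433354, 0.03764714, 0.03875718, 0.04332096])}
t 19.50 pos [ 695.  -221.8  115.2] phi -5.4 ydown [-0.008 -0.003 -1.   ] w 0.504 F [ 0.1 -0.3  0. ] q [-0.34  0.45  1.57 -0.01  1.12 -0.24]
phi -5.5 turn rad [0.007 0.002 0.004] rows>=0.0 then shift [-0.0001  0.0752  0.003 ] q6~-0.24
phi 174.5 turn rad [ 0.006 -3.14  -0.012] rows>=16.8 then shift [ 0.0001  0.0752 -0.003 ] q6~-3.38
```

View pics/scene16.png

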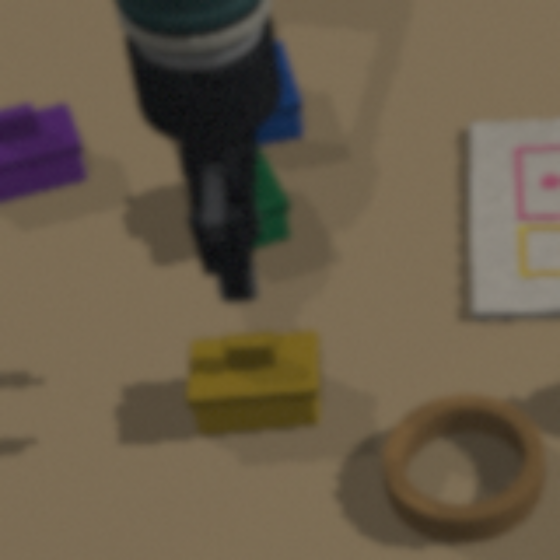

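The yellow box is clear, with its rib at about (250,355) under the gripper. The scene view puts it at (699,-222), as targeted.

```bash
python3 -m handwheel '[[0,0.035,0.002,0,0,0,0.5],[0,0.03,0,0,0,0,0.5],[0,0.01,0,0,0,0,0.5],[0,0,0,0,0,0,0.5]]'; python3 -m handwheel '[[0,0,0,0,0,0,0],[0,0,0,0,0,0,0],[0,0,0,0,0,0,0],[0,0,0,0,0,0,0]]' 50;  python3 go.py; python3 -m handwheel '[[0,-0.02,0,0,0,0,0],[0,-0.04,0,0,0,0,0],[0,-0.04,0,0,0,0,0],[0,0,0,0,0,0,0]]';python3 - <<'E'
from h import *
c=look("scene"); im=c["image"][150:310,150:310]
cv2.imwrite(f"pics/s17.png",cv2.resize(im[:,:,::-1],None,fx=3.5,fy=3.5))
E
python3 go.py 610 -3 150 -8.6
```

```text
time: 20.0
tool_pos: [0.6974, -0.2234, 0.0416]
tcp_rot: [-1.17, 1.281, -1.28]
wrist_force: [0.1, -0.2, 0.4]
width: 0.503
time: 20.5
tool_pos: [0.6987, -0.2245, 0.0437]
tcp_rot: [-1.168, 1.279, -1.283]
wrist_force: [-0.6, -0.4, 6.0]
width: 0.124
t 20.50 pos [ 698.7 -224.5   43.7] phi -5.5 ydown [-0.002 -0.005 -1.   ] w 0.124 F [-0.6 -0.4  6. ] q [-0.34  0.52  1.61 -0.01  1.01 -0.24]
time: 21.0
tool_pos: [0.7013, -0.2248, 0.148]
tcp_rot: [-1.165, 1.273, -1.287]
wrist_force: [1.3, 1.1, -0.7]
width: 0.131
t 21.05 pos [ 699.6 -224.2  144.9] phi -5.5 ydown [-0.    -0.006 -1.   ] w 0.123 F [ 1.5  0.3 -1.1] q [-0.34  0.43  1.54 -0.01  1.16 -0.24]
phi -8.6 turn rad [-0.     0.054  0.006] rows>=0.3 then shift [-0.2053 -0.0051 -0.1216] q6~0.12
phi 171.4 turn rad [ 0.01  -3.087  0.   ] rows>=16.5 then shift [ 0.2053 -0.0051  0.1216] q6~-3.02
```

View pics/s17.png

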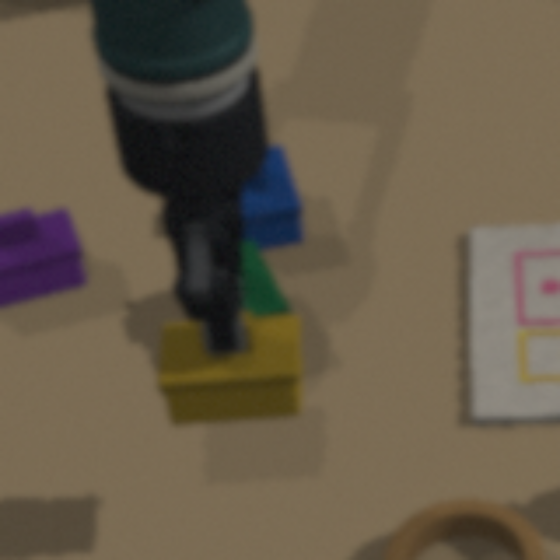

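```bash
python3 -m handwheel '[[0,-0.005,0,0,0.054,0.006,0],[-0.0507,0,-0.0304,0,0,0,0],[-0.0507,0,-0.0304,0,0,0,0],[-0.0507,0,-0.0304,0,0,0,0],[-0.0507,0,-0.0304,0,0,0,0],[0,0.03,0,0,0,0,0],[0,0,0,0,0,0,0],[0,0,0,0,0,0,0]]'; python3 go.py 610.4 -5.4 53 -8.6
```

```text
time: 22.05
tool_pos: [0.6075, -0.0053, 0.1166]
tcp_rot: [-1.138, 1.325, -1.315]
wrist_force: [1.2, -0.2, -1.1]
width: 0.13
t 22.05 pos [607.5  -5.3 116.6] phi -8.6 ydown [-0.006  0.002 -1.   ] w 0.130 F [ 1.2 -0.2 -1.1] q [-0.05  0.24  1.86  0.    1.05  0.1 ]
phi -8.6 turn rad [ 0.007 -0.    -0.001] rows>=0.0 then shift [-0.0003  0.0636  0.0028] q6~0.10
phi 171.4 turn rad [0.001 3.141 0.01 ] rows>=16.8 then shift [ 0.0003  0.0636 -0.0028] q6~3.24
```

```bash
python3 -m handwheel '[[0,0.03,0.002,0.006,0,0,0],[0,0.02,0,0,0,0,0],[0,0.008,0,0,0,0,0],[0,0,0,0,0,0,0],[0,0,0,0,0,0,0]]'; python3 go.py 610.4 -5.4 51.7 -8.6; python3 - <<'E'
from h import *
c=look("scene"); im=c["image"][150:310,250:410]
cv2.imwrite(f"pics/s18.png",cv2.resize(im[:,:,::-1],None,fx=3.5,fy=3.5))
E
```

```text
time: 22.68
tool_pos: [0.6106, -0.0052, 0.0601]
tcp_rot: [-1.132, 1.317, -1.319]
wrist_force: [0.8, -0.1, -1.2]
width: 0.124
t 22.68 pos [610.6  -5.2  60.1] phi -8.6 ydown [ 0.003  0.001 -1.   ] w 0.124 F [ 0.8 -0.1 -1.2] q [-0.05  0.3   1.9   0.    0.94  0.1 ]
phi -8.6 turn rad [-0.002 -0.    -0.001] rows>=0.0 then shift [ 0.0002  0.0084 -0.0002] q6~0.10
phi 171.4 turn rad [ 0.002  3.141 -0.004] rows>=16.8 then shift [-0.0002  0.0084  0.0002] q6~3.24
```

View pics/s18.png

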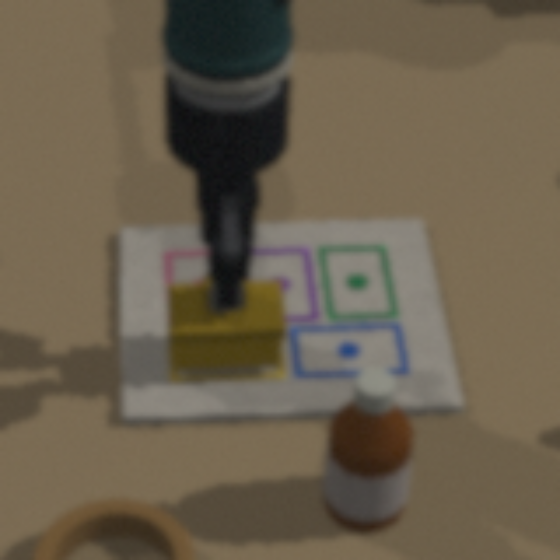

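The box hovers about 8 mm over its outline and is aligned with it. Lowering the rest and releasing with a partial opening.

```bash
python3 -m handwheel '[[0,0.006,0,0,0,0,0],[0,0.0025,0,0,0,0,0],[0,0,0,0,0,0,0]]'; python3 go.py 610.4 -5.4 51.7 -8.6|head -1;  python3 -m handwheel '[[0,0,0,0,0,0,0.4],[0,0,0,0,0,0,0.45],[0,0,0,0,0,0,0.45],[0,-0.04,0,0,0,0,0.45],[0,-0.05,0,0,0,0,0.5],[0,-0.02,0,0,0,0,0.5]]'; python3 go.py 451 -367 170 12
```

```text
time: 23.1
tool_pos: [0.6101, -0.0048, 0.0517]
tcp_rot: [-1.132, 1.318, -1.319]
wrist_force: [-1.8, 1.4, 3.9]
width: 0.124
t 23.10 pos [610.1  -4.8  51.7] phi -8.6 ydown [ 0.002  0.001 -1.   ] w 0.124 F [-1.8  1.4  3.9] q [-0.05  0.31  1.9   0.    0.93  0.1 ]
time: 23.85
tool_pos: [0.6117, -0.0053, 0.1643]
tcp_rot: [-1.129, 1.314, -1.321]
wrist_force: [-0.4, -0.4, 0.0]
width: 0.501
t 23.85 pos [611.7  -5.3 164.3] phi -8.6 ydown [ 0.007  0.    -1.   ] w 0.501 F [-0.4 -0.4  0. ] q [-0.05  0.19  1.82  0.    1.12  0.1 ]
phi 12.0 turn rad [-0.007 -0.36  -0.   ] rows>=1.9 then shift [ 0.3204 -0.0057 -0.2324] q6~-0.93
phi 192.0 turn rad [ 0.     2.782 -0.009] rows>=14.9 then shift [-0.3204 -0.0057  0.2324] q6~2.21
```

```bash
python3 -m handwheel '[[0,0,0,-0.003,-0.18,0,0.5],[0,0,0,-0.003,-0.18,0,0.5],[0.0458,0,-0.0332,0,0,0,0.5],[0.0458,0,-0.0332,0,0,0,0.5],[0.0458,0,-0.0332,0,0,0,0.5],[0.0458,0,-0.0332,0,0,0,0.5],[0.0458,0,-0.0332,0,0,0,0.5],[0.0458,0,-0.0332,0,0,0,0.5]]'; python3 -m handwheel '[[0.0458,0.02,-0.0332,0,0,0,0.5],[0,0.03,0,0,0,0,0.5],[0,0,0,0,0,0,0.5],[0,0,0,0,0,0,0.5]]';  python3 - <<'E'
from h import *
for n in("scene","top"):
    c=look(n); b=boxes(c); [print(n,k,np.round(v["c"],4),v["size"],v["ang"],v["ribz"]) for k,v in b.items()]
    im=c["image"][150:310,90:250] if n=="scene" else c["image"][190:300,260:380]
    cv2.imwrite(f"pics/{n}19.png",cv2.resize(im[:,:,::-1],None,fx=3.5,fy=3.5))
E
python3 go.py 451 -367 40 12
```

```text
time: 24.85
tool_pos: [0.4707, -0.3166, 0.1603]
tcp_rot: [-1.304, 1.058, -1.049]
wrist_force: [1.0, -0.1, -0.1]
width: 0.5
time: 25.35
tool_pos: [0.4491, -0.3666, 0.1113]
tcp_rot: [-1.304, 1.057, -1.049]
wrist_force: [0.1, -0.3, 1.0]
width: 0.498
scene yellow [ 0.6123 -0.0028] (72.64218139648438, 50.29548263549805) 78.62244415283203 0.06635292311798335
scene green [ 0.5254 -0.2221] (79.38683319091797, 45.936771392822266) 11.612866401672363 0.058974463442337643
scene blue [ 0.4149 -0.1995] (79.34465789794922, 45.29718780517578) 6.007523059844971 0.05962937554315406
scene purple [ 0.4521 -0.367 ] (72.03054809570312, 51.04069900512695) -78.17484760284424 0.05603482899279122
top yellow [ 0.6066 -0.0046] (77.80198669433594, 51.03807067871094) 81.62833404541016 0.06833826440314472
top green [ 0.5209 -0.2233] (75.7999496459961, 51.03232955932617) 15.169207572937012 0.05864714521901093
top blue [ 0.4112 -0.2012] (76.6678695678711, 50.694400787353516) 6.553346157073975 0.06005608193716827
top purple [ 0.4465 -0.3621] (64.12919616699219, 47.87751770019531) -77.46487045288086 0.060385183982462176
t 25.45 pos [ 450.1 -367.   112.5] phi 12.1 ydown [-0.003 -0.001 -1.   ] w 0.502 F [ 0.6  0.5 -0.1] q [-0.73  0.19  1.92 -0.    1.03 -0.94]
phi 12.0 turn rad [0.003 0.002 0.   ] rows>=0.0 then shift [0.0002 0.0725 0.0009] q6~-0.93
phi 192.0 turn rad [ 0.    -3.14  -0.005] rows>=16.8 then shift [-0.0002  0.0725 -0.0009] q6~-4.07
```

View pics/scene19.png

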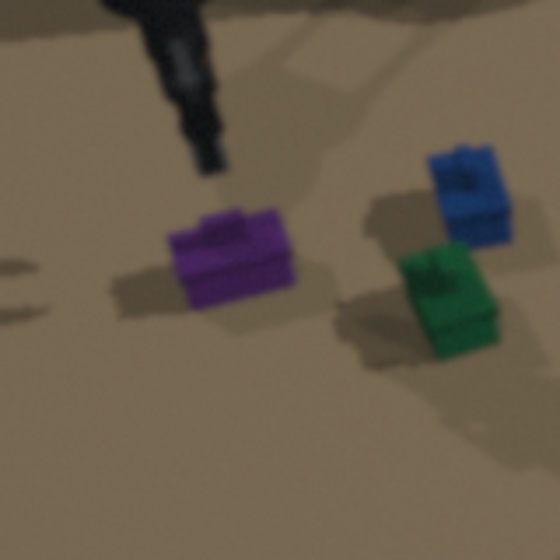

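View pics/top19.png

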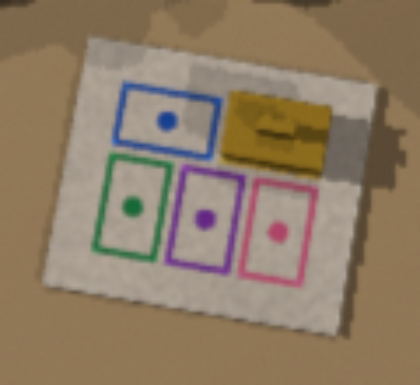

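The yellow box sits at (606.6,-4.6) against its outline's (607.4,-4.9), with 0.2° of angle error. Picking up purple.

```bash
python3 -m handwheel '[[0,0.035,0.001,0,0,0,0.5],[0,0.03,0,0,0,0,0.5],[0,0.0075,0,0,0,0,0.5],[0,0,0,0,0,0,0.5]]'; python3 -m handwheel '[[0,0,0,0,0,0,0],[0,0,0,0,0,0,0],[0,0,0,0,0,0,0],[0,0,0,0,0,0,0]]' 50;  python3 go.py; python3 -m handwheel '[[0,-0.02,0,0,0,0,0],[0,-0.04,0,0,0,0,0],[0,-0.06,0,0,0,0,0],[0,0,0,0,0,0,0]]';python3 - <<'E'
from h import *
c=look("scene"); im=c["image"][130:290,90:250]
cv2.imwrite(f"pics/s20.png",cv2.resize(im[:,:,::-1],None,fx=3.5,fy=3.5))
E
python3 go.py 547.6 48.3 170 81.4
```

```text
time: 25.95
tool_pos: [0.4502, -0.3668, 0.0394]
tcp_rot: [-1.304, 1.056, -1.05]
wrist_force: [-0.7, 0.3, -0.6]
width: 0.5
time: 26.45
tool_pos: [0.4505, -0.3677, 0.0404]
tcp_rot: [-1.304, 1.055, -1.052]
wrist_force: [-1.3, 1.3, 6.2]
width: 0.129
t 26.45 pos [ 450.5 -367.7   40.4] phi 12.0 ydown [-0.003 -0.001 -1.   ] w 0.129 F [-1.3  1.3  6.2] q [-0.73  0.28  1.97 -0.    0.89 -0.93]
time: 26.95
tool_pos: [0.4537, -0.3701, 0.1664]
tcp_rot: [-1.305, 1.046, -1.061]
wrist_force: [0.5, 0.1, -0.9]
width: 0.128
t 27.00 pos [ 451.9 -368.6  163.1] phi 12.0 ydown [ 0.001 -0.004 -1.   ] w 0.124 F [-0.3  1.2 -0.3] q [-0.73  0.14  1.88 -0.    1.12 -0.93]
phi 81.4 turn rad [ 0.003 -1.211  0.004] rows>=6.5 then shift [ 0.0322 -0.0069  0.4265] q6~-1.37
phi 261.4 turn rad [-0.004  1.931  0.003] rows>=10.3 then shift [-0.0322 -0.0069 -0.4265] q6~1.77
```

View pics/s20.png

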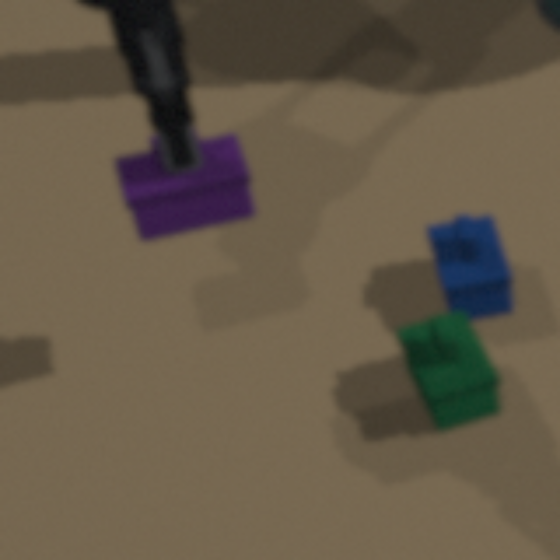

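```bash
python3 -m handwheel '[[0,-0.001,0,0,-0.173,0,0],[0,-0.001,0,0,-0.173,0,0],[0,-0.001,0,0,-0.173,0,0],[0,-0.001,0,0,-0.173,0,0],[0,-0.001,0,0,-0.173,0,0],[0,-0.001,0,0,-0.173,0,0],[0,-0.001,0,0,-0.173,0,0]]'; python3 -m handwheel '[[0.004,0,0.0533,0,0,0,0],[0.004,0,0.0533,0,0,0,0],[0.004,0,0.0533,0,0,0,0],[0.004,0,0.0533,0,0,0,0],[0.004,0,0.0533,0,0,0,0],[0.004,0,0.0533,0,0,0,0],[0.004,0,0.0533,0,0,0,0],[0.004,0,0.0533,0,0,0,0]]';python3 -m handwheel '[[0,0.03,0,0,0,0,0],[0,0.02,0,0,0,0,0],[0,0,0,0,0,0,0],[0,0,0,0,0,0,0]]';python3 go.py 547.6 48.3 58 81.4
```

```text
time: 27.88
tool_pos: [0.4488, -0.3658, 0.1638]
tcp_rot: [-1.565, 0.12, -0.107]
wrist_force: [0.3, -1.0, -0.7]
width: 0.125
time: 28.88
tool_pos: [0.544, 0.0515, 0.1638]
tcp_rot: [-1.568, 0.124, -0.111]
wrist_force: [0.7, 0.4, -0.9]
width: 0.128
time: 29.38
tool_pos: [0.5449, 0.0498, 0.1154]
tcp_rot: [-1.567, 0.122, -0.113]
wrist_force: [-0.6, -0.2, -0.2]
width: 0.126
t 29.38 pos [544.9  49.8 115.4] phi 81.4 ydown [-0.006  0.001 -1.   ] w 0.126 F [-0.6 -0.2 -0.2] q [ 0.05  0.13  1.99  0.    1.03 -1.38]
phi 81.4 turn rad [ 0.     0.    -0.006] rows>=0.0 then shift [ 0.0029  0.0574 -0.001 ] q6~-1.38
phi 261.4 turn rad [-0.009 -3.142 -0.001] rows>=16.8 then shift [-0.0029  0.0574  0.001 ] q6~-4.52
```

```bash
python3 -m handwheel '[[0.003,0.02,-0.001,0,0,-0.006,0],[0,0.025,0,0,0,0,0],[0,0.01,0,0,0,0,0],[0,0,0,0,0,0,0],[0,0,0,0,0,0,0]]'; python3 go.py 547.6 48.3 48.4 81.4; python3 - <<'E'
from h import *
c=look("scene"); im=c["image"][150:310,250:410]
cv2.imwrite(f"pics/s21.png",cv2.resize(im[:,:,::-1],None,fx=3.5,fy=3.5))
E
```

```text
time: 30.0
tool_pos: [0.549, 0.0485, 0.0617]
tcp_rot: [-1.568, 0.115, -0.12]
wrist_force: [0.7, 0.2, -0.6]
width: 0.124
t 30.00 pos [549.   48.5  61.7] phi 81.4 ydown [ 0.003 -0.    -1.   ] w 0.124 F [ 0.7  0.2 -0.6] q [ 0.04  0.2   2.03 -0.    0.92 -1.38]
phi 81.4 turn rad [-0.     0.     0.003] rows>=0.0 then shift [-0.0013  0.0133 -0.0004] q6~-1.38
phi 261.4 turn rad [ 0.005 -3.141  0.   ] rows>=16.8 then shift [0.0013 0.0133 0.0004] q6~-4.52
```

View pics/s21.png

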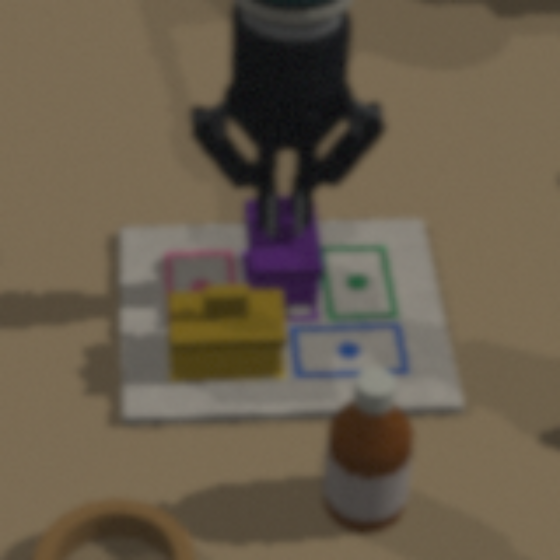

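```bash
python3 -m handwheel '[[-0.0015,0.008,0,0,0,0,0],[0,0.0055,0,0,0,0,0],[0,0,0,0,0,0,0],[0,0,0,0,0,0,0]]'; python3 -m handwheel '[[0,0,0,0,0,0,0.4],[0,0,0,0,0,0,0.45],[0,0,0,0,0,0,0.45],[0,-0.04,0,0,0,0,0.45],[0,-0.05,0,0,0,0,0.5],[0,-0.02,0,0,0,0,0.5]]'; python3 go.py 524 -221 170 104.5
```

```text
time: 30.55
tool_pos: [0.5464, 0.0487, 0.0483]
tcp_rot: [-1.568, 0.117, -0.118]
wrist_force: [-4.7, -1.3, 9.4]
width: 0.129
time: 31.3
tool_pos: [0.5484, 0.0489, 0.1603]
tcp_rot: [-1.567, 0.113, -0.122]
wrist_force: [0.6, -0.4, -0.9]
width: 0.503
t 31.30 pos [548.4  48.9 160.3] phi 81.4 ydown [ 0.006 -0.    -1.   ] w 0.503 F [ 0.6 -0.4 -0.9] q [ 0.04  0.08  1.95 -0.    1.1  -1.38]
phi 104.5 turn rad [ 0.    -0.403  0.006] rows>=2.2 then shift [-0.0912 -0.0097 -0.2552] q6~-2.27
phi 284.5 turn rad [-0.009  2.739  0.001] rows>=14.7 then shift [ 0.0912 -0.0097  0.2552] q6~0.87
```

```bash
python3 -m handwheel '[[0,0,0,0,-0.134,0.002,0.5],[0,0,0,0,-0.134,0.002,0.5],[0,0,0,0,-0.134,0.002,0.5],[-0.0182,0,-0.051,0,0,0,0.5],[-0.0182,0,-0.051,0,0,0,0.5],[-0.0182,0,-0.051,0,0,0,0.5],[-0.0182,0,-0.051,0,0,0,0.5],[-0.0182,0,-0.051,0,0,0,0.5]]'; python3 -m handwheel '[[0,0.02,0,0,0,0,0.5],[0,0.03,0,0,0,0,0.5],[0,0,0,0,0,0,0.5],[0,0,0,0,0,0,0.5]]';  python3 - <<'E'
from h import *
for n in("scene","top"):
    c=look(n); b=boxes(c); [print(n,k,np.round(v["c"],4),v["size"],v["ang"],v["ribz"]) for k,v in b.items()]
    im=c["image"][150:310,130:290] if n=="scene" else c["image"][190:300,260:380]
    cv2.imwrite(f"pics/{n}22.png",cv2.resize(im[:,:,::-1],None,fx=3.5,fy=3.5))
E
python3 go.py 524 -221 40 104.5
```

```text
time: 32.3
tool_pos: [0.5215, -0.2225, 0.1571]
tcp_rot: [-1.562, -0.194, 0.202]
wrist_force: [0.1, 0.7, -0.1]
width: 0.499
time: 32.8
tool_pos: [0.5218, -0.2202, 0.1074]
tcp_rot: [-1.561, -0.195, 0.203]
wrist_force: [0.7, 0.6, 0.7]
width: 0.496
scene yellow [ 0.6117 -0.0022] (74.0460433959961, 52.242427825927734) 80.75410461425781 0.06633903475992686
scene green [ 0.5239 -0.2223] (81.35845947265625, 46.14500045776367) 11.9028902053833 0.05903642534106107
scene blue [ 0.4171 -0.1993] (77.56675720214844, 45.62407684326172) 5.410351276397705 0.03852152361485145
scene purple [0.5502 0.048 ] (78.88258361816406, 45.668739318847656) -8.228523254394531 0.0672285221126594
top yellow [ 0.6071 -0.0047] (78.3077621459961, 51.81906509399414) 82.13897705078125 0.06863767434919188
top green [ 0.4986 -0.2399] (30.220346450805664, 29.60366439819336) -89.31788098812103 0.05854578315077952
top purple [0.5448 0.0471] (78.0833511352539, 48.23164749145508) -8.642127990722656 0.06884844972885373
t 32.90 pos [ 522.7 -220.7  108.5] phi 104.5 ydown [-0.003 -0.001 -1.   ] w 0.501 F [ 0.1 -0.9 -0.4] q [-0.44  0.17  1.96 -0.    1.02 -2.26]
phi 104.5 turn rad [ 0.001  0.    -0.003] rows>=0.0 then shift [ 0.0012  0.0685 -0.0006] q6~-2.26
phi 284.5 turn rad [-0.005 -3.141 -0.001] rows>=16.8 then shift [-0.0012  0.0685  0.0006] q6~-5.41
```

View pics/scene22.png

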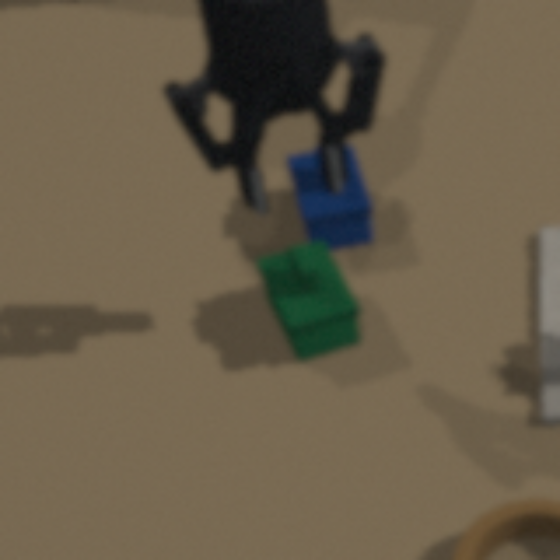

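View pics/top22.png

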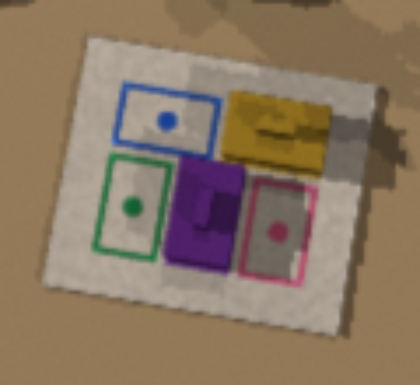

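Purple sits at (544.8,47.1) against its outline's (544.6,46.3). Green next.

```bash
python3 -m handwheel '[[0,0.035,-0.0006,0,0,0,0.5],[0,0.025,0,0,0,0,0.5],[0,0.0085,0,0,0,0,0.5],[0,0,0,0,0,0,0.5]]'; python3 -m handwheel '[[0,0,0,0,0,0,0],[0,0,0,0,0,0,0],[0,0,0,0,0,0,0],[0,0,0,0,0,0,0]]' 50;  python3 go.py; python3 -m handwheel '[[0,-0.02,0,0,0,0,0],[0,-0.04,0,0,0,0,0],[0,-0.06,0,0,0,0,0],[0,0,0,0,0,0,0]]';python3 - <<'E'
from h import *
c=look("scene"); im=c["image"][130:290,130:290]
cv2.imwrite(f"pics/s23.png",cv2.resize(im[:,:,::-1],None,fx=3.5,fy=3.5))
E
python3 go.py 556 104.3 165 81.4
```

```text
time: 33.4
tool_pos: [0.5218, -0.2215, 0.0392]
tcp_rot: [-1.562, -0.194, 0.202]
wrist_force: [-0.3, 0.9, 0.8]
width: 0.5
time: 33.9
tool_pos: [0.5225, -0.2221, 0.0399]
tcp_rot: [-1.563, -0.196, 0.2]
wrist_force: [0.2, -2.1, 5.6]
width: 0.125
t 33.90 pos [ 522.5 -222.1   39.9] phi 104.4 ydown [-0.003 -0.002 -1.   ] w 0.125 F [ 0.2 -2.1  5.6] q [-0.44  0.26  2.   -0.    0.89 -2.26]
time: 34.4
tool_pos: [0.5257, -0.2231, 0.1646]
tcp_rot: [-1.567, -0.201, 0.195]
wrist_force: [1.1, -0.2, -0.6]
width: 0.128
t 34.45 pos [ 523.7 -222.2  161.4] phi 104.4 ydown [-0.    -0.003 -1.   ] w 0.129 F [-0.5 -0.2 -1.5] q [-0.44  0.12  1.91 -0.    1.11 -2.27]
phi 81.4 turn rad [ 0.003  0.402 -0.   ] rows>=2.2 then shift [-0.0169 -0.0036  0.3277] q6~-1.28
phi 261.4 turn rad [-0.    -2.739 -0.004] rows>=14.7 then shift [ 0.0169 -0.0036 -0.3277] q6~-4.42
```

View pics/s23.png

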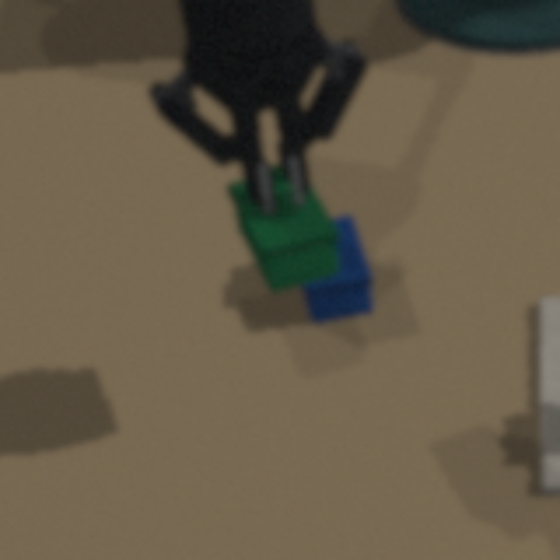

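```bash
python3 -m handwheel '[[0,0,0,0.001,0.134,0,0],[0,0,0,0.001,0.134,0,0],[0,0,0,0.001,0.134,0,0]]'; python3 -m handwheel '[[-0.003,0,0.0547,0,0,0,0],[-0.003,0,0.0547,0,0,0,0],[-0.003,0,0.0547,0,0,0,0],[-0.003,0,0.0547,0,0,0,0],[-0.003,0,0.0547,0,0,0,0],[-0.003,0,0.0547,0,0,0,0],[0,0.03,0,0,0,0,0],[0,0.02,0,0,0,0,0]]';python3 -m handwheel '[[0,0,0,0,0,0,0],[0,0,0,0,0,0,0]]';python3 go.py 554.5 105 58 81.4
```

```text
time: 34.83
tool_pos: [0.5201, -0.2205, 0.1558]
tcp_rot: [-1.563, 0.129, -0.113]
wrist_force: [-0.5, 0.0, -0.5]
width: 0.121
time: 35.83
tool_pos: [0.5501, 0.1067, 0.1055]
tcp_rot: [-1.567, 0.125, -0.107]
wrist_force: [-0.4, 0.1, -2.2]
width: 0.129
time: 36.08
tool_pos: [0.5524, 0.1057, 0.1087]
tcp_rot: [-1.566, 0.123, -0.113]
wrist_force: [0.2, -0.2, -0.1]
width: 0.131
t 36.08 pos [552.4 105.7 108.7] phi 81.4 ydown [-0.007  0.002 -1.   ] w 0.131 F [ 0.2 -0.2 -0.1] q [ 0.14  0.17  1.96  0.    1.02 -1.28]
phi 81.4 turn rad [-0.001 -0.    -0.007] rows>=0.0 then shift [ 0.0022  0.0507 -0.0003] q6~-1.28
phi 261.4 turn rad [ 0.011  3.142 -0.002] rows>=16.8 then shift [-0.0022  0.0507  0.0003] q6~1.86
```

```bash
python3 -m handwheel '[[0,0.02,0,0,0,0,0],[0,0.02,0,0,0,0,0],[0,0.006,0,0,0,0,0],[0,0,0,0,0,0,0],[0,0,0,0,0,0,0]]'; python3 go.py 554.5 105 48 81.4; python3 - <<'E'
from h import *
c=look("scene"); im=c["image"][150:310,250:410]
cv2.imwrite(f"pics/s24.png",cv2.resize(im[:,:,::-1],None,fx=3.5,fy=3.5))
E
```

```text
time: 36.7
tool_pos: [0.5537, 0.106, 0.0646]
tcp_rot: [-1.565, 0.12, -0.115]
wrist_force: [0.1, 0.6, -1.5]
width: 0.127
t 36.70 pos [553.7 106.   64.6] phi 81.4 ydown [-0.003  0.003 -1.   ] w 0.127 F [ 0.1  0.6 -1.5] q [ 0.14  0.22  1.99  0.    0.93 -1.28]
phi 81.4 turn rad [-0.002  0.    -0.003] rows>=0.0 then shift [ 0.0009  0.0166 -0.0009] q6~-1.28
phi 261.4 turn rad [-0.005 -3.141  0.003] rows>=16.8 then shift [-0.0009  0.0166  0.0009] q6~-4.42
```

View pics/s24.png

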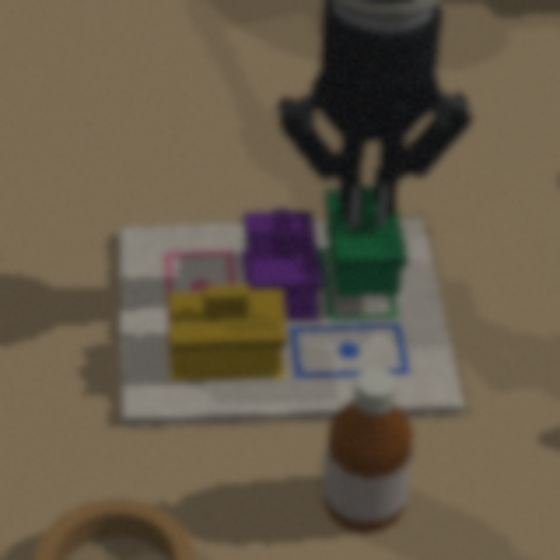

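```bash
python3 -m handwheel '[[0.0005,0.01,-0.0005,0,0,0,0],[0,0.0065,0,0,0,0,0],[0,0,0,0,0,0,0],[0,0,0,0,0,0,0]]'; python3 -m handwheel '[[0,0,0,0,0,0,0.4],[0,0,0,0,0,0,0.45],[0,0,0,0,0,0,0.45],[0,-0.04,0,0,0,0,0.45],[0,-0.05,0,0,0,0,0.5],[0,-0.02,0,0,0,0,0.5]]'; python3 go.py 414.5 -199.3 165 95.8
```

```text
time: 37.25
tool_pos: [0.553, 0.1052, 0.0477]
tcp_rot: [-1.566, 0.122, -0.113]
wrist_force: [-2.8, -1.5, 8.4]
width: 0.126
time: 38.0
tool_pos: [0.5557, 0.1055, 0.1602]
tcp_rot: [-1.564, 0.118, -0.118]
wrist_force: [0.1, 0.1, 0.8]
width: 0.5
t 38.00 pos [555.7 105.5 160.2] phi 81.4 ydown [ 0.     0.003 -1.   ] w 0.500 F [0.1 0.1 0.8] q [ 0.14  0.11  1.92  0.    1.11 -1.28]
phi 95.8 turn rad [-0.003 -0.251  0.   ] rows>=1.3 then shift [-0.1713 -0.0048 -0.289 ] q6~-2.17
phi 275.8 turn rad [-0.     2.891 -0.005] rows>=15.5 then shift [ 0.1713 -0.0048  0.289 ] q6~0.97
```

```bash
python3 -m handwheel '[[0,0,0,-0.001,-0.126,0,0.5],[0,0,0,-0.001,-0.126,0,0.5],[-0.0286,0,-0.0482,0,0,0,0.5],[-0.0286,0,-0.0482,0,0,0,0.5],[-0.0286,0,-0.0482,0,0,0,0.5],[-0.0286,0,-0.0482,0,0,0,0.5],[-0.0286,0,-0.0482,0,0,0,0.5],[-0.0286,0,-0.0482,0,0,0,0.5]]'; python3 -m handwheel '[[0,0.02,0,0,0,0,0.5],[0,0.03,0,0,0,0,0.5],[0,0,0,0,0,0,0.5],[0,0,0,0,0,0,0.5]]';  python3 - <<'E'
from h import *
for n in("scene","top"):
    c=look(n); b=boxes(c); [print(n,k,np.round(v["c"],4),v["size"],v["ang"],v["ribz"]) for k,v in b.items()]
    im=c["image"][150:310,130:290] if n=="scene" else c["image"][190:300,260:380]
    cv2.imwrite(f"pics/{n}25.png",cv2.resize(im[:,:,::-1],None,fx=3.5,fy=3.5))
E
python3 go.py 414.5 -199.3 40 95.8
```

```text
time: 39.0
tool_pos: [0.411, -0.2012, 0.1568]
tcp_rot: [-1.568, -0.076, 0.085]
wrist_force: [0.3, -1.0, 0.3]
width: 0.501
time: 39.5
tool_pos: [0.4123, -0.1999, 0.1077]
tcp_rot: [-1.569, -0.076, 0.085]
wrist_force: [0.2, 0.2, -0.5]
width: 0.499
scene yellow [ 0.6111 -0.0021] (73.96399688720703, 52.09314727783203) 80.72319030761719 0.06731923974580445
scene green [0.5573 0.104 ] (76.69640350341797, 44.76713180541992) -8.525115966796875 0.06720468028733917
scene blue [ 0.4172 -0.1996] (79.4093246459961, 44.88705825805664) 5.2961249351501465 0.059629192267987574
scene purple [0.5507 0.0508] (75.23904418945312, 48.21213912963867) -11.8153076171875 0.06741726651547908
top yellow [ 0.6073 -0.0046] (78.01728820800781, 51.223602294921875) 82.05901336669922 0.06776309346326637
top green [0.5508 0.1036] (78.30207824707031, 47.97220230102539) -8.462272644042969 0.06925295827225952
top blue [ 0.436  -0.1844] (23.56022834777832, 21.4752254486084) 0.6686846017837524 0.039521139266263994
top purple [0.5449 0.0474] (78.91606903076172, 49.1436882019043) -8.785728454589844 0.06721066916606833
t 39.60 pos [ 413.2 -200.2  108.6] phi 95.9 ydown [-0.003 -0.001 -1.   ] w 0.502 F [0.2 0.  0.2] q [-0.5  -0.03  2.17 -0.    1.   -2.18]
phi 95.8 turn rad [ 0.     0.002 -0.003] rows>=0.0 then shift [0.0014 0.0686 0.0008] q6~-2.17
phi 275.8 turn rad [-0.005 -3.14  -0.   ] rows>=16.8 then shift [-0.0014  0.0686 -0.0008] q6~-5.31
```

View pics/scene25.png

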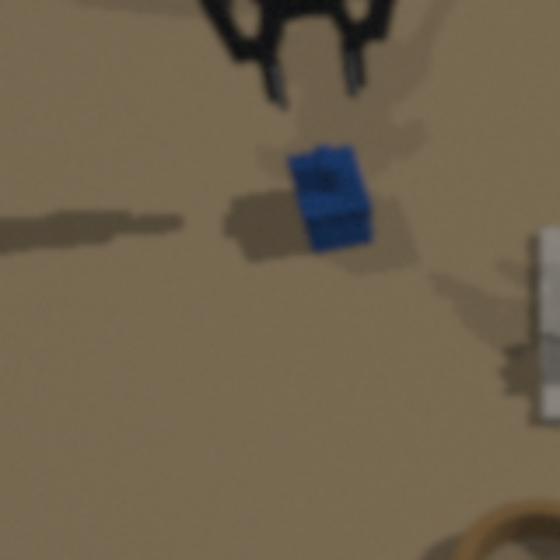

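View pics/top25.png

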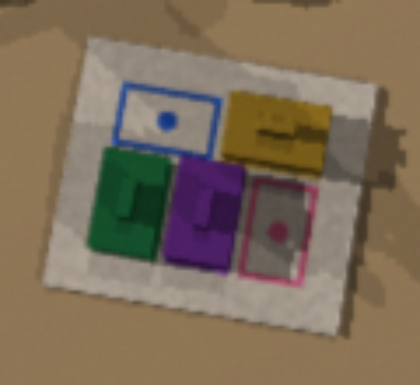

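Green is 2.6 mm off its outline, inside tolerance. Picking up blue.

```bash
python3 -m handwheel '[[0.001,0.035,0.0006,0,0,0,0.5],[0,0.025,0,0,0,0,0.5],[0,0.0085,0,0,0,0,0.5],[0,0,0,0,0,0,0.5]]'; python3 -m handwheel '[[0,0,0,0,0,0,0],[0,0,0,0,0,0,0],[0,0,0,0,0,0,0],[0,0,0,0,0,0,0]]' 50;  python3 go.py; python3 -m handwheel '[[0,-0.02,0,0,0,0,0],[0,-0.04,0,0,0,0,0],[0,-0.06,0,0,0,0,0],[0,0,0,0,0,0,0]]';python3 - <<'E'
from h import *
c=look("scene"); im=c["image"][130:290,130:290]
cv2.imwrite(f"pics/s26.png",cv2.resize(im[:,:,::-1],None,fx=3.5,fy=3.5))
E
python3 go.py 623 80 165 -8.6
```

```text
time: 40.1
tool_pos: [0.4131, -0.1993, 0.0394]
tcp_rot: [-1.569, -0.077, 0.084]
wrist_force: [0.3, -0.1, -1.1]
width: 0.501
time: 40.6
tool_pos: [0.4138, -0.1999, 0.04]
tcp_rot: [-1.57, -0.078, 0.083]
wrist_force: [0.1, -0.7, 6.0]
width: 0.126
t 40.60 pos [ 413.8 -199.9   40. ] phi 95.9 ydown [-0.003 -0.001 -1.   ] w 0.126 F [ 0.1 -0.7  6. ] q [-0.5   0.07  2.22 -0.    0.85 -2.17]
time: 41.1
tool_pos: [0.4169, -0.2012, 0.1642]
tcp_rot: [-1.574, -0.083, 0.077]
wrist_force: [-0.6, -0.1, -0.8]
width: 0.129
t 41.15 pos [ 414.9 -200.1  161.3] phi 95.9 ydown [-0.001 -0.002 -1.   ] w 0.126 F [-0.7  0.1 -1.1] q [-0.5  -0.09  2.12 -0.    1.11 -2.17]
phi -8.6 turn rad [0.002 1.823 0.001] rows>=9.8 then shift [-0.3081 -0.0037  0.1639] q6~0.23
phi 171.4 turn rad [ 0.001 -1.319 -0.002] rows>=7.1 then shift [ 0.3081 -0.0037 -0.1639] q6~-2.92
```

View pics/s26.png

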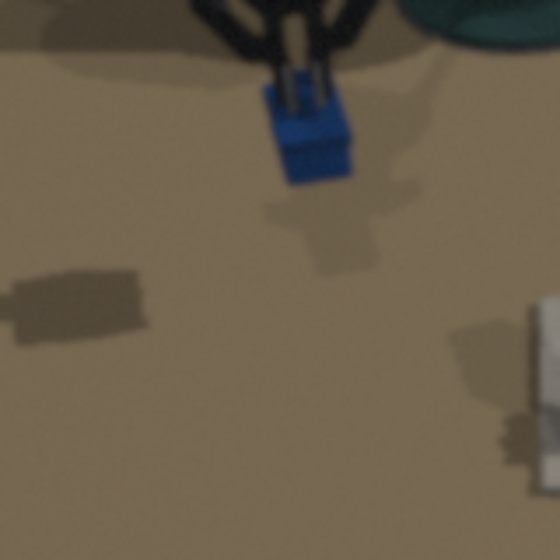

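```bash
python3 -m handwheel '[[0,0,0,0,0.1823,0,0],[0,0,0,0,0.1823,0,0],[0,0,0,0,0.1823,0,0],[0,0,0,0,0.1823,0,0],[0,0,0,0,0.1823,0,0]]'; python3 -m handwheel '[[0,0,0,0,0.1823,0,0],[0,0,0,0,0.1823,0,0],[0,0,0,0,0.1823,0,0],[0,0,0,0,0.1823,0,0],[0,0,0,0,0.1823,0,0],[0,0,0,0,0,0,0]]';  python3 go.py 623 80 165 -8.6
```

```text
time: 41.78
tool_pos: [0.4115, -0.1983, 0.1563]
tcp_rot: [-1.476, 0.645, -0.629]
wrist_force: [-0.4, 0.1, -0.2]
width: 0.125
time: 42.52
tool_pos: [0.4118, -0.1984, 0.1567]
tcp_rot: [-1.141, 1.325, -1.312]
wrist_force: [-0.1, 0.1, -1.5]
width: 0.127
t 42.52 pos [ 411.8 -198.4  156.7] phi -8.5 ydown [-0.009  0.003 -1.   ] w 0.127 F [-0.1  0.1 -1.5] q [-0.5  -0.09  2.13 -0.    1.11 -0.35]
phi -8.6 turn rad [ 0.009  0.002 -0.001] rows>=0.1 then shift [-0.3069 -0.0083  0.1672] q6~0.23
phi 171.4 turn rad [-0.002 -3.14  -0.015] rows>=16.8 then shift [ 0.3069 -0.0083 -0.1672] q6~-2.92
```

```bash
python3 -m handwheel '[[-0.0438,0,0.0237,0.004,0,0,0],[-0.0438,0,0.0237,0,0,0,0],[-0.0438,0,0.0237,0,0,0,0],[-0.0438,0,0.0237,0,0,0,0],[-0.0438,0,0.0237,0,0,0,0],[-0.0438,0,0.0237,0,0,0,0],[-0.0438,0,0.0237,0,0,0,0],[0,0,0,0,0,0,0]]'; python3 -m handwheel '[[0,0.03,0,0,0,0,0],[0,0.02,0,0,0,0,0],[0,0,0,0,0,0,0],[0,0,0,0,0,0,0]]';  python3 go.py 623 80 58 -8.6
```

```text
time: 43.52
tool_pos: [0.624, 0.0818, 0.1568]
tcp_rot: [-1.14, 1.316, -1.312]
wrist_force: [-1.0, 0.4, -1.1]
width: 0.122
time: 44.02
tool_pos: [0.6232, 0.0786, 0.1089]
tcp_rot: [-1.135, 1.319, -1.319]
wrist_force: [-0.7, -0.7, -0.9]
width: 0.127
t 44.02 pos [623.2  78.6 108.9] phi -8.6 ydown [-0.001 -0.    -1.   ] w 0.127 F [-0.7 -0.7 -0.9] q [ 0.09  0.28  1.82 -0.    1.04  0.24]
phi -8.6 turn rad [0.001 0.    0.   ] rows>=0.0 then shift [-0.0014  0.0509 -0.0004] q6~0.24
phi 171.4 turn rad [ 0.001 -3.142 -0.001] rows>=16.8 then shift [0.0014 0.0509 0.0004] q6~-2.90
```

```bash
python3 -m handwheel '[[-0.001,0.025,0,0,0,0,0],[0,0.018,0,0,0,0,0],[0,0.006,0,0,0,0,0],[0,0,0,0,0,0,0],[0,0,0,0,0,0,0]]'; python3 go.py 623 80 48 -8.6; python3 - <<'E'
from h import *
c=look("scene"); im=c["image"][150:310,250:410]
cv2.imwrite(f"pics/s27.png",cv2.resize(im[:,:,::-1],None,fx=3.5,fy=3.5))
E
```

```text
time: 44.65
tool_pos: [0.6241, 0.0801, 0.0605]
tcp_rot: [-1.134, 1.318, -1.319]
wrist_force: [0.7, -0.4, -0.3]
width: 0.128
t 44.65 pos [624.1  80.1  60.5] phi -8.6 ydown [ 0. -0. -1.] w 0.128 F [ 0.7 -0.4 -0.3] q [ 0.09  0.33  1.85 -0.    0.96  0.24]
phi -8.6 turn rad [-0.  0.  0.] rows>=0.0 then shift [ 0.0002  0.0125 -0.001 ] q6~0.24
phi 171.4 turn rad [ 0.    -3.141  0.001] rows>=16.8 then shift [-0.0002  0.0125  0.001 ] q6~-2.90
```

View pics/s27.png

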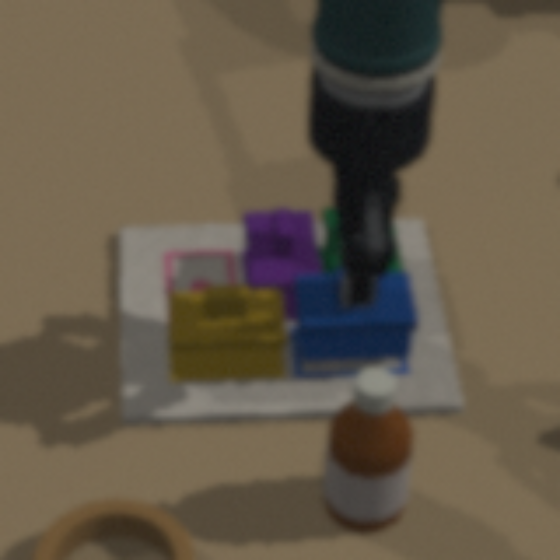

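Aligned with a visible gap to the yellow box. Lower, release and retreat.

```bash
python3 -m handwheel '[[0,0.008,-0.0005,0,0,0,0],[0,0.004,0,0,0,0,0],[0,0,0,0,0,0,0],[0,0,0,0,0,0,0]]'; python3 -m handwheel '[[0,0,0,0,0,0,0.4],[0,0,0,0,0,0,0.45],[0,0,0,0,0,0,0.45],[0,-0.04,0,0,0,0,0.45],[0,-0.05,0,0,0,0,0.5],[0,-0.05,0,0,0,0,0.5]]'; python3 -m handwheel '[[0.06,0,0,0,0,0,0.5],[0.06,0,0,0,0,0,0.5],[0.06,0,0,0,0,0,0.5],[0.06,0,0,0,0,0,0.5],[0.06,0,0,0,0,0,0.5],[0.06,0,0,0,0,0,0.5],[0.06,0,0,0,0,0,0.5],[0,0,0,0,0,0,0.5]]';python3 - <<'E'
from h import *
for n in("scene","top"):
    c=look(n); b=boxes(c); [print(n,k,np.round(v["c"],4),np.round(v["size"]),round(v["ang"],1),v["ribz"].round(4)) for k,v in b.items()]
    [print(n,k,v) for k,v in cups(c).items()]
    im=c["image"][130:350,120:510]
    cv2.imwrite(f"pics/{n}28.png",cv2.resize(im[:,:,::-1],None,fx=2,fy=2))
E
python3 go.py
```

```text
time: 45.2
tool_pos: [0.6227, 0.08, 0.0482]
tcp_rot: [-1.136, 1.32, -1.319]
wrist_force: [-3.3, -0.9, 6.1]
width: 0.124
time: 45.95
tool_pos: [0.6226, 0.0801, 0.1884]
tcp_rot: [-1.136, 1.32, -1.318]
wrist_force: [0.5, -0.3, 0.4]
width: 0.499
time: 46.95
tool_pos: [0.559, -0.3396, 0.1875]
tcp_rot: [-1.134, 1.323, -1.323]
wrist_force: [1.0, 0.8, 0.2]
width: 0.501
scene yellow [ 0.612  -0.0017] [74. 52.] 79.4 0.067
scene green [0.5559 0.1044] [74. 45.] -9.4 0.0673
scene blue [0.6188 0.0808] [74. 61.] 80.5 0.0667
scene purple [0.5507 0.0482] [77. 48.] -7.2 0.0683
scene large [(485, 415, 'dia', 72, 'rimz', 62, 'n', 360, 'px', (np.float64(457.0), np.float64(192.0))), (752, 57, 'dia', 27, 'rimz', 111, 'n', 139, 'px', (np.float64(357.0), np.float64(261.0))), (756, 56, 'dia', 52, 'rimz', 50, 'n', 250, 'px', (np.float64(354.0), np.float64(290.0)))]
scene medium [(484, 413, 'dia', 52, 'rimz', 63, 'n', 110, 'px', (np.float64(457.0), np.float64(187.0))), (568, 126, 'dia', 60, 'rimz', 48, 'n', 20, 'px', (np.float64(362.0), np.float64(220.0)))]
scene small [(490, 400, 'dia', 15, 'rimz', 82, 'n', 25
[... 259 characters left out ...]
, 54, 'dia', 24, 'rimz', 113, 'n', 76, 'px', (np.float64(317.0), np.float64(168.0))), (738, 55, 'dia', 48, 'rimz', 51, 'n', 53, 'px', (np.float64(317.0), np.float64(183.0))), (476, 414, 'dia', 71, 'rimz', 54, 'n', 212, 'px', (np.float64(177.0), np.float64(274.0)))]
top medium [(477, 411, 'dia', 57, 'rimz', 69, 'n', 106, 'px', (np.float64(175.0), np.float64(273.0)))]
top small [(747, 54, 'dia', 47, 'rimz', 86, 'n', 169, 'px', (np.float64(317.0), np.float64(175.0))), (476, 410, 'dia', 40, 'rimz', 81, 'n', 174, 'px', (np.float64(174.0), np.float64(272.0)))]
t 47.05 pos [ 559.7 -335.7  187.3] phi -8.7 ydown [-0.002  0.001 -1.   ] w 0.499 F [ 0.4  0.  -0.1] q [-0.58  0.25  1.7  -0.    1.19 -0.43]
```

View pics/top28.png

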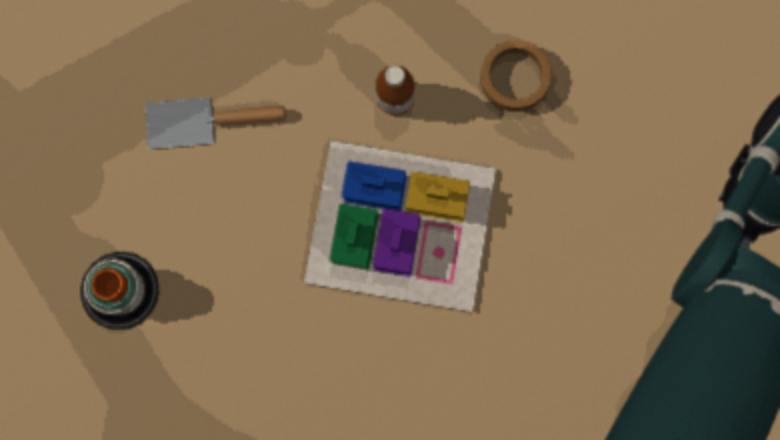

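View pics/scene28.png

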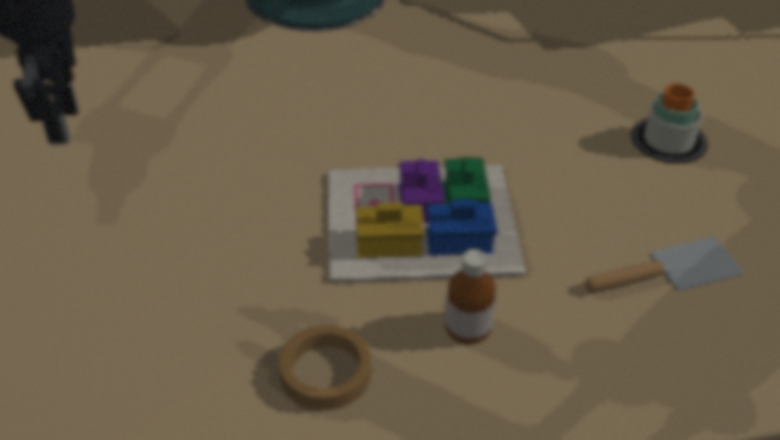

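Every box sits on its outline and the nest stands. One last sweep of both full views to confirm there's no pink box on the bench.

```bash
python3 - <<'E'
from h import *
for n in("scene","top"):
    c=look(n); cv2.imwrite(f"pics/{n}29.png",c["image"][:,:,::-1]); P=cloud(c)
    h=cv2.cvtColor(c["image"],cv2.COLOR_RGB2HSV); m=cv2.inRange(h,(155,90,60),(178,255,255))
    k,l,s,ce=cv2.connectedComponentsWithStats(m,connectivity=8)
    for i in range(1,k):
        if s[i,4]>12: print(n,s[i],np.median(P[l==i],0).round(3))
E
```

```text
scene [363   0  17   6  84] [-0.329  0.399  0.271]
scene [583  29  27  22 369] [0.183 0.934 0.288]
scene [ 72  46  29  45 799] [-0.384 -0.622  0.057]
scene [140  58  10  27 148] [-0.425 -0.422  0.054]
top [328 241  23  31 161] [ 0.534 -0.008  0.01 ]
top [337 253   5   6  24] [ 0.536 -0.008  0.01 ]
```

View pics/scene29.png

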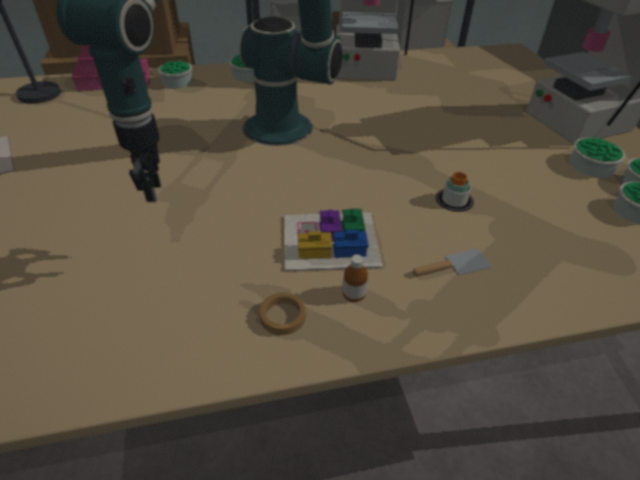

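The only pink things besides the outline are printed parts and machines behind the robot and to its left, out of the work area, so the pink box is absent today. Four boxes and three cups are placed. Handing in.

```bash
python3 -c "
from workcell import workorder; print(workorder.finish_job())"
```

```text
the job is handed in; nothing more can be done
None
```

The bench is cleared and the job was handed in at about 47 s of the 210 s allowed; the hand-in reports no verdict.

- **Cups:** large, medium and small are nested upright on the mat. The medium came off the slab first. Last rims measured about 54, 69 and 81 mm from the top view, and all three centres are within about 3 mm of the mat's centre.
- **Boxes:** yellow, purple, green and blue lie flat on their own outlines. Last checks in the top view put them about 1, 1.4, 2.6 and 1.8 mm off centre, and within about 0.5° of square. Rib tops read 67–69 mm, as expected for boxes on the slab.
- **Pink box:** it is not there today. The only pink things besides the outline are prints and machines outside the work area.
- **Knocked box:** the yellow box was pushed about 43 mm during the run. I measured it again and picked it up from its new place.
- **Bystanders:** bottle, tape roll and spatula look unmoved in the final pictures. I only measured the bottle, which read the same before and after.
- **Disagreement:** the two cameras differed by a steady 4 mm or so in x and 2 mm in y. I corrected the moves by (+3,+2) mm against the top view, judged from the first cup placement. The final box offsets come from the top view alone. In the last scene view, the blue box's lid measured 61 mm across instead of 50, and the nested small and medium cup circles were partly hidden, so I did not rely on those readings.

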